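# Load the staining station and hold its sprung cover at the airing mark

## Robot

A 7-joint arm with a two-finger parallel gripper is mounted at the origin on a cart in front of the work surface, level with it; the furniture and walls round the work are solid. World frame = base frame: x ahead of the robot, y to its left, z up, the work surface at z = 0. Lengths are in m, angles in degrees, forces in N, time in s.
With the tool pointing down it reaches from about 0.425 to 0.95 m from the base axis. Payload 4.7 kg.
Tool frame: the origin (TCP) lies between the finger pads; the fingertips stand 17 mm ahead of it and the grasp point (between the pads) lies 2 mm behind it (ctrl.tips_ahead is the distance from the TCP to the fingertips, in m); z points along the fingers, y is the line along which they close (so a half turn about z gives the same grasp; the last joint's range is limited). The gripper opens to 85 mm and grips with 20 to 120 N. Pads are 22 mm wide; open, the fingers measure 114 mm over their backs; the gripper's body (76 mm by 85 mm) begins 54 mm behind the grasp point. The pads swing forward as they close: fully open they stand 13 mm farther back than shut.
Start: joints at [72.141, 26.849, -2.785, 87.806, 1.381, 65.374, -4.715], TCP at [0.188, -0.648, 0.219] pointing down, gripper open.
Joint ranges: [-148.3, 148.3], [-19.14, 114.17], [-79.39, 73.82], [5.75, 140.21], [-59.74, 239.74], [12.07, 113.84], [-152.46, 152.46]. Speed limits (degrees/s): [147.25, 147.25, 180, 180, 180, 180, 180].

## Interface

Orientations are given as [roll, pitch, yaw] about the fixed x, y, z axes, in that order (R = Rz(yaw) Ry(pitch) Rx(roll)).
In Python, from station import ctrl, optics gives the robot as it stands.
- The arm moves only by the tool carry_out, never from a script. Its argument "targets" is a list of rows, each a list of 4 numbers: the shift along the tool's x, y, z in mm, then the turn about the tool's z in degrees. In form: [[dx, dy, dz, turn], ...]. A call has 1 to 10 rows; each row shifts and turns the commanded pose from where the row before left it, along the tool's axes as they then stand; what a row does not reach is not made up. A row lasts 1/10 s, in which the tool goes at most 50 mm and 8.59 degrees, less where a joint would pass 70% of its speed; a pose out of reach is approached as far as the arm can. A call is refused whole if a number of a shift passes 50 or a number of a turn 8.59, either way. A call with a gripper value outside its range is refused whole. "hand" is the closure, from -1 (fully open) to 1 (shut), set as the call begins (left out, the last holds). The fingers move at their own pace and stop on an object; the grip force is fixed at half the most. Time passes only in rows, so rows that do not move let the fingers close. It gives the time, the measured TCP pose, the force, the opening and the grip force at its end, in the units of the state.
- ctrl.get_obs(): the state, without advancing time (a new reading comes with each control period).
- optics.read_camera(name): name is "side" or "top"; returns a dict with "frame" (480x640x3 uint8, red, green, blue), "fx", "fy", "cx", "cy" (pixels), "dist_coeffs" ([k1, k2, p1, p2, k3] as OpenCV has them; the pictures are not rectified), "extrinsics" (4x4, takes a point from world to camera coordinates). Camera axes: x right, y up, looking along -z (the intrinsics and any distortion apply to the point x, -y, -z); pixel columns grow to the right and rows downward; lengths in m; the calibration is good to about 2 mm. A picture is of the moment at which its call begins. There is no depth.
- ctrl.close_job(): hands the job in; it is judged then, once.
The state is a dict: "time": time; "joint_pos": joint angles; "joint_vel": joint speeds; "effort": joint torques, N m; "ee_pos": TCP position; "eef_rot": TCP orientation; "wrist_force": force on the tool from outside, world axes, zero at the start; "moment": the same for the moment, N m; "grip_width": finger opening in m; "grasp_force": force on a finger pad.
Only numpy, scipy, OpenCV 4.12 (cv2) and the standard library are available. Lean on these libraries where they do the work, as an engineer would, in place of code of your own. Each camera call takes 0.05 s, during which the arm holds its last target. There are 200 camera calls.

## Task

Get the slide-staining station ready: stand the two loose dropper bottles upright on the floor of its open bottle bay, packed in one row beside the bottle that is already there, and let them go. Then take the blue sprung cover of the slide chamber by its black grab bar, lift it until the red pointer on its edge lines up with the red tab on the arc, and finish while still holding it there by the bar so the slides can air; the cover would spring shut if let go. Do not move the red tab, knock a bottle over or disturb the jar, the marker pen or the timer.

Things in the scene. Friction and masses are not known exactly. Their poses are not given: they have to be found in the camera images.
- station: white flat slide-staining station fixed to the worktop, 140 mm deep (x) by 310 mm wide (y); origin under its middle at worktop level, x away from the robot, y to the robot's left, z up, yaw varies a little. Left part (y -10 to +150): slide chamber 140 x 160 mm, 36 mm high, closed by the blue cover. Right part: the bottle bay. A thin steel arc, up to 145 mm high, stands at its left side (y = +159)
- bay (a point): centre of the bottle bay's floor, level with the worktop, 35 mm in front of and 85 mm to the right of the station's origin; axes as the station's. The bay is an open frame of walls 4 mm thick and 15 mm high, inside 39 mm along x and 112 mm along y: room for three bottles of 34 mm in one row along y, about 36.5 mm apart (the places are y = +36.5, 0, -36.5 mm). Nothing stands in front of it or behind it
- purple_bottle: purple dropper bottle with a white cap, upright; round body 34 mm across up to 65 mm, then a narrower cap 20 mm across or less; 89 mm tall in all; about 60 g; origin at the centre of its underside, z up. At the start one of the three bottles already stands at the left end of the bay, and the other two stand loose on the worktop to the right of the station; which is which varies
- red_cap_bottle: dark red dropper bottle with a red cap, upright; round body 34 mm across up to 65 mm, then a narrower cap 20 mm across or less; 89 mm tall in all; about 60 g; origin at the centre of its underside, z up. At the start one of the three bottles already stands at the left end of the bay, and the other two stand loose on the worktop to the right of the station; which is which varies
- amber_bottle: amber dropper bottle with a black cap, upright; round body 34 mm across up to 51 mm, then a narrower cap 20 mm across or less; 70 mm tall in all; about 60 g; origin at the centre of its underside, z up. At the start one of the three bottles already stands at the left end of the bay, and the other two stand loose on the worktop to the right of the station; which is which varies
- cover (a joint): angle of the blue cover in rad: 0 shut, grows as its front edge is lifted, up to 1.4. The cover is a plate 136 mm deep, 158 mm wide, 5 mm thick, hinged at its rear edge; a spring pulls it shut, so that the bar must be pulled along its arc with about 4 N at first and about 10 N at 0.7 rad (about 19 N there if pulled straight up only). A red pointer stands out from its left edge, in the plane of the plate
- cover_bar (a point): middle of the cover's black grab bar: a round bar 12 mm thick and 84 mm long that lies along the station's y axis on two steel posts (72 mm apart), its axis 38 mm above the cover's upper face, near the front edge. Seen from the hinge line, in the cover's axes, it lies at x = -115 mm, z = +43 mm. Axes turn with the cover (as the station's when shut)
- cover_hinge (a point): point on the cover's hinge line (which runs along the station's y axis), in the middle of its rear edge, 36 mm above the worktop; at x = +66 mm, y = +70 mm of the station. Its axes turn with the cover; opening is a positive turn about y
- mark (a joint): angle in rad at which the red tab is set on the steel arc, between 0.4 and 0.7, measured like the cover's angle about the same hinge line: the cover is at the mark when both values are equal. It differs from start to start; stiff, leave it alone
- mark_tab (a point): red tab (18 x 12 x 6 mm) on the steel arc left of the cover, 127 mm from the hinge line; its origin is the tab's centre, its axes turn with its angle
- specimen_jar: bystander: translucent jar, 43 mm across and 48 mm high, origin at the centre of its underside; to be left alone
- blue_marker: bystander: blue and white marker pen lying on the worktop, 132 mm long, 14 mm thick; origin at the middle of its underside, y along it; to be left alone
- timer: bystander: white digital timer, 66 mm wide and 63 mm high, standing behind the work; origin at the centre of its underside; to be left alone
Not all that is in view belongs to the job. What is shaped like the red_cap_bottle but green is not meant.

How it is judged:
By the outcome, as a careful person would: the job done as asked, in the order asked, and still so for the second after the job is handed in, while the arm keeps its last pose, push and grip.
It also fails if it takes over 69 s, if anything falls off the work surface, if the arm or the gripper's body presses on something with over 40 N, if the wrist force passes 120 N, or if a joint passes its speed limit or range.

## Working session

There is one attempt and no reset: what is moved stays moved. The work goes in short steps, Python scripts to look and compute and a tool call to move; the robot and the scene stay as the last step left them, time stands still between calls to the robot, and variables do not carry over. Pictures are saved under pics/ and viewed, at most 10 in all, crops included, and the job is handed in when it is done.

Besides the shell and the picture viewer there is one more tool, called after "Call:" as name([rows], argument=value, ...), one row to a line, values as JSON. carry_out: Moves the arm, as the interface text tells. Its arguments: {"type":"object","properties":{"targets":{"type":"array"},"hand":{"type":"number"}},"required":["targets"]}

```bash
mkdir -p pics; ls; python3 - <<'E'
from station import ctrl, optics
import cv2, numpy as np
for n in ("side","top"):
    c=optics.read_camera(n); cv2.imwrite(f"pics/{n}0.png",c["frame"][...,::-1])
    print(n,c["fx"],c["fy"],c["cx"],c["cy"],c["dist_coeffs"]); print(np.round(c["extrinsics"],4))
print(ctrl.get_obs(), ctrl.tips_ahead)
E
```

```text
pics
side 479.3277810372662 479.3277810372662 318.0600928184947 240.6047011611289 [-0.06154561  0.          0.          0.          0.        ]
[[ 0.8908 -0.454  -0.021  -0.5722]
 [ 0.2269  0.4043  0.886  -0.1736]
 [-0.3937 -0.794   0.4632 -1.1639]
 [ 0.      0.      0.      1.    ]]
top 438.0548314822283 438.0548314822283 315.1071507938944 232.86698686503257 [-0.03993404  0.          0.          0.          0.        ]
[[ 8.4000e-03 -1.0000e+00  1.2000e-03 -9.4600e-02]
 [ 9.9260e-01  8.4000e-03  1.2150e-01 -6.0630e-01]
 [-1.2150e-01  2.0000e-04  9.9260e-01 -1.2339e+00]
 [ 0.0000e+00  0.0000e+00  0.0000e+00  1.0000e+00]]
{'time': 0.1, 'joint_pos': array([72.14020103, 26.89393628, -2.78414498, 87.86820742,  1.38337173,
       65.37477772, -4.71628169]), 'joint_vel': array([ 0.02219473, -0.07686623, -0.05622073, -0.1960987 ,  0.02163757,
       -0.02621431,  0.00914998]), 'effort': array([ 7.73590564e-04, -5.11518216e+01, -4.69620642e-02, -2.38391912e+01,
        1.07891683e-02,  4.31047491e-03,  1.22629859e-05]), 'ee_pos': array([ 0.18820709, -0.64765279,  0.21834184]), 'eef_rot': array([-1.79896885e+02,  6.00731876e-03,  1.62057352e+01]), 'wrist_force': array([ 0.93800148,  0.46700672, -0.62850885]), 'moment': array([-0.06102345,  0.00131313, -0.01450405]), 'grasp_force': 0.0, 'grip_width': 0.08544362246952329} 0.017
```

View pics/top0.png

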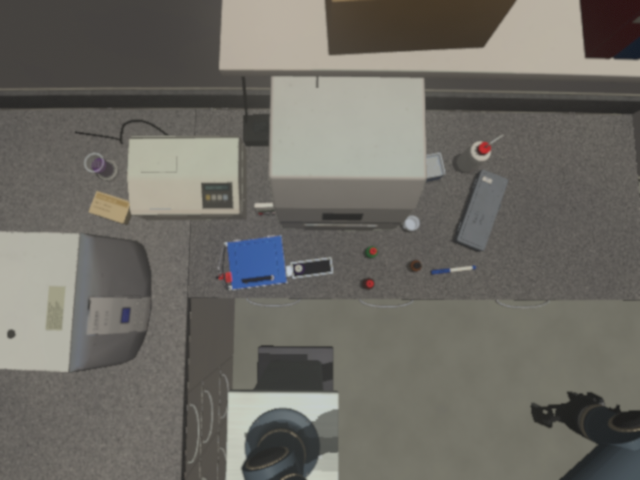

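View pics/side0.png

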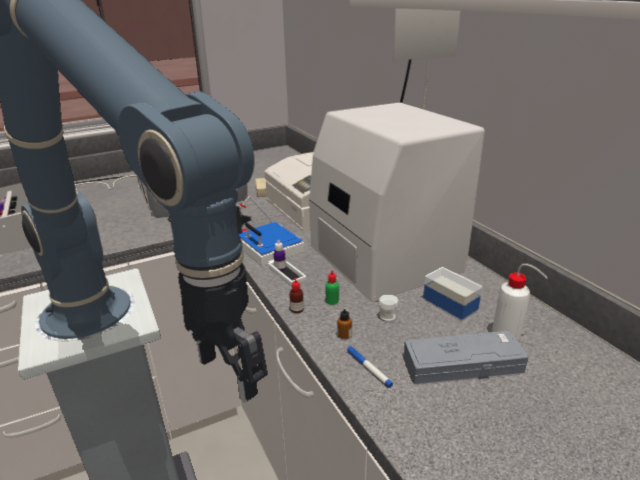

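The top picture shows the purple bottle in the bay (298,268), loose red-cap bottle (369,284), amber (415,265), green decoy (371,252), jar (411,223), marker (453,269), and the cover (256,262) with the red tab near (225,277). The side picture shows the same: red (297,297), amber (344,325), green (332,290). I'll zoom in next.

```bash
python3 - <<'E'
import cv2
t=cv2.imread("pics/top0.png")[215:310,210:350]; s=cv2.imread("pics/side0.png")[195:355,215:375]
cv2.imwrite("pics/t1.png",cv2.resize(t,None,fx=5.6,fy=5.6,interpolation=cv2.INTER_CUBIC))
cv2.imwrite("pics/s1.png",cv2.resize(s,None,fx=3.75,fy=3.75,interpolation=cv2.INTER_CUBIC))
E
cat > h.py <<'E'
import numpy as np, cv2
from station import ctrl, optics
def K(c): return np.array([[c["fx"],0,c["cx"]],[0,c["fy"],c["cy"]],[0,0,1]]),np.array(c["dist_coeffs"])
F=np.diag([1,-1,-1])
def proj(c,P):
    E=np.array(c["extrinsics"]);k,d=K(c)
    R=F@E[:3,:3];t=F@E[:3,3]
    return cv2.projectPoints(np.atleast_2d(P).astype(float),cv2.Rodrigues(R)[0],t,k,d)[0][:,0]
def atz(c,uv,z):
    E=np.array(c["extrinsics"]);k,d=K(c)
    n=cv2.undistortPoints(np.array([[uv]],float),k,d)[0,0]
    R=F@E[:3,:3];t=F@E[:3,3]
    o=-R.T@t; v=R.T@np.array([*n,1]); return o+v*(z-o[2])/v[2]
E
python3 - <<'E'
from h import *
c=optics.read_camera("top")
for n,uv,z in [("red",(369,283.5),.089),("amber",(414.5,266.5),.07),("green",(371.5,252),.089),("jar",(411,222),.048),("purple",(297.5,268.5),.089),("edge",(400,300),0),("mk1",(432,271),.01),("mk2",(475,267),.01),("machine",(350,227),0)]:
    print(n,atz(c,uv,z).round(4))
h=cv2.cvtColor(c["frame"],cv2.COLOR_RGB2HSV)
m=cv2.inRange(h,(108,150,100),(125,255,255)); m[:, :215]=0;m[:,290:]=0;m[:225]=0
cs=max(cv2.findContours(m,0,2)[0],key=cv2.contourArea)
print(cv2.boxPoints(cv2.minAreaRect(cs)),cv2.contourArea(cs))
E
```

```text
red [ 0.4618 -0.2386  0.089 ]
amber [ 0.5103 -0.3692  0.07  ]
green [ 0.5486 -0.2461  0.089 ]
jar [ 0.6397 -0.3664  0.048 ]
purple [ 0.5014 -0.0418  0.089 ]
edge [ 0.4149 -0.3406  0.    ]
mk1 [ 0.5002 -0.4343  0.01  ]
mk2 [ 0.5128 -0.5625  0.01  ]
machine [ 0.6301 -0.1937  0.    ]
[[227.61339 243.70259]
 [278.95724 237.00557]
 [284.65613 280.69702]
 [233.31229 287.39404]] 1904.0
```

View pics/t1.png

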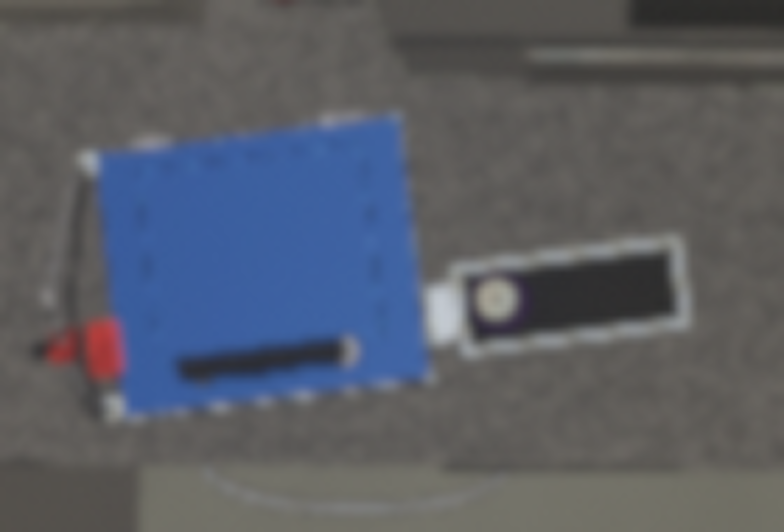

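View pics/s1.png

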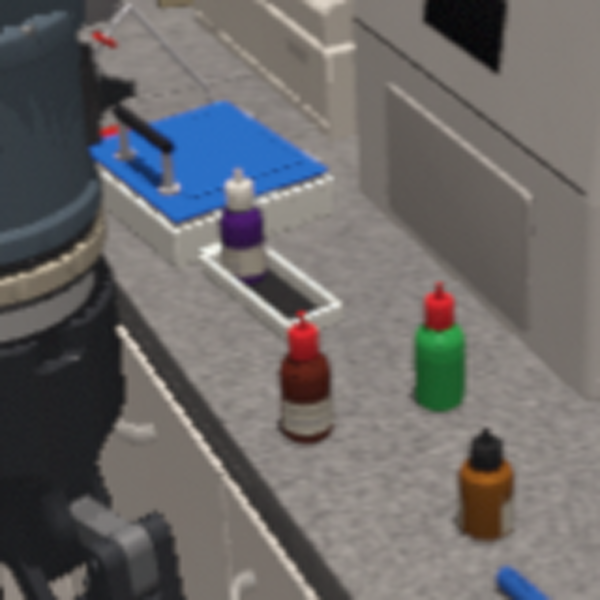

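```bash
cat >> h.py <<'E'
def st(p,P):
    P=np.atleast_2d(P).astype(float); c,s=np.cos(p[2]),np.sin(p[2])
    return np.c_[p[0]+c*P[:,0]-s*P[:,1], p[1]+s*P[:,0]+c*P[:,1], P[:,2]]
E
python3 - <<'E'
from h import *
from scipy.optimize import least_squares
T=optics.read_camera("top");S=optics.read_camera("side")
f=lambda a,o,k:(np.array(a)+.5)/k-.5+np.array(o)
tp=f([(98,155),(400,115),(432,378),(122,414),(450,262),(682,236),(690,325),(466,356),(180,370),(355,350)],(210,215),5.6)
tP=np.array([(66,149,41),(66,-9,41),(-70,-9,41),(-70,149,41),(-11.5,-25,15),(-11.5,-145,15),(-58.5,-145,15),(-58.5,-25,15),(-49,112,79),(-49,28,79)])/1e3
sp=f([(222,102),(328,172),(180,220),(92,152),(340,303),(202,256),(118,112),(170,148)],(215,195),3.75)
sP=np.array([(66,149,41),(66,-9,41),(-70,-9,41),(-70,149,41),(-11.5,-145,15),(-58.5,-25,15),(-49,112,79),(-49,28,79)])/1e3
g=lambda p,w:np.concatenate([(proj(T,st(p,tP))-tp).ravel(),w*(proj(S,st(p,sP))-sp).ravel()])
for w in (0,1):
    r=least_squares(g,[.53,.04,.12],args=(w,),loss="soft_l1");p=r.x;print(w,p,np.degrees(p[2]));print(g(p,1).reshape(-1,2).round(1).tolist())
np.save("p.npy",p)
for a in np.arange(.4,.71,.1):
    P=st(p,[(.066-.127*np.cos(a),.159,.036+.127*np.sin(a))]);print(a,(5.6*(proj(T,P)-(210,215))).round(),(3.75*(proj(S,P)-(215,195))).round())
P=st(p,[(.066-.127,.159,.0385)]);print("ptr",(5.6*(proj(T,P)-(210,215))).round(),(3.75*(proj(S,P)-(215,195))).round())
print("bay",st(p,[(-.035,-.085+y,0) for y in(.0365,0,-.0365)]).round(4), "bar",st(p,[(-.049,.07,.079)]))
for n,tu,su,z in [("red",(369,283.5),(302,324),.083),("amber",(414.5,266.5),(487,440),.063),("green",(371.5,252),(438,294),.083),("purple",(297.5,268.5),(238,178),.083)]:
    q=f(su,(215,195),3.75)
    o=least_squares(lambda x:np.r_[(proj(T,x)[0]-tu),(proj(S,x)[0]-q)],[.5,-.2,z]);print(n,o.x.round(4),o.fun.round(1),atz(T,tu,z),atz(S,q,z))
E
```

```text
0 [0.53173458 0.00835844 0.13419989] 7.689087442281233
[[-0.1, -0.1], [0.3, 0.3], [0.1, 0.3], [0.5, 0.8], [0.5, 0.4], [-0.3, -0.0], [0.4, 0.0], [-0.4, -0.3], [0.0, -0.5], [-1.2, -0.7], [1.6, -0.5], [0.8, -0.5], [-1.1, 0.4], [-2.9, -2.0], [1.5, 0.6], [0.2, 0.1], [0.9, -0.4], [0.8, 0.4]]
1 [0.5312066  0.00859509 0.13634281] 7.811867752893525
[[-0.2, 0.2], [0.1, 0.5], [0.1, 0.4], [0.5, 1.0], [0.4, 0.6], [-0.4, 0.0], [0.3, 0.1], [-0.5, -0.2], [-0.0, -0.3], [-1.2, -0.5], [1.3, -0.4], [0.6, -0.5], [-1.2, 0.4], [-3.2, -2.0], [1.4, 0.6], [0.1, 0.1], [0.7, -0.3], [0.6, 0.4]]
0.4 [[ 81. 382.]] [[89. 82.]]
0.5 [[ 75. 371.]] [[94. 68.]]
0.6 [[ 69. 357.]] [[100.  53.]]
0.7 [[ 63. 340.]] [[108.  39.]]
ptr [[102. 402.]] [[ 83. 139.]]
bay [[ 0.5031 -0.0442  0.    ]
 [ 0.5081 -0.0804  0.    ]
 [ 0.513  -0.1165  0.    ]] bar [[0.47314688 0.07128535 0.079     ]]
red [ 0.462  -0.2397  0.0805] [ 0. -0. -0.  0.] [ 0.46188195 -0.23937579  0.083     ] [ 0.46056137 -0.24335174  0.083     ]
amber [ 0.515  -0.3737  0.0586] [ 0.7 -1.5 -1.2  0.2] [ 0.51061274 -0.37076946  0.063     ] [ 0.51468549 -0.37953363  0.063     ]
green [ 0.5516 -0.2483  0.0801] [ 0.4 -0.8 -0.8  0.1] [ 0.54909642 -0.24685115  0.083     ] [ 0.55121194 -0.25288957  0.083     ]
purple [ 0.5019 -0.0416  0.0818] [ 0.  -0.1 -0.1  0. ] [ 0.5016006  -0.04153478  0.083     ] [ 0.50139932 -0.04378808  0.083     ]
```

Call:
carry_out([
  [0,0,0,-8.16],
  [0,0,0,-8.16],
  [0,0,0,-8.16],
  [0,0,0,-8.16],
  [0,0,0,-8.16],
  [0,0,0,-8.16],
  [0,0,0,-8.16],
  [0,0,0,-8.16],
  [0,0,0,-8.16],
  [0,0,0,-8.16],
], hand=-0.3)

```text
time: 1.25
ee_pos: [0.1882, -0.6481, 0.2191]
eef_rot: [-180.0, -0.0, 98.1]
wrist_force: [0.2, -0.1, -0.2]
grip_width: 0.0557
grasp_force: 0.0
```

```bash
cat >> h.py <<'E'
from scipy.spatial.transform import Rotation as Ro
def to(t):
    o=ctrl.get_obs(); R=Ro.from_euler("xyz",o["eef_rot"],degrees=True).as_matrix()
    print("t",o["time"],"pos",o["ee_pos"].round(4),"rot",o["eef_rot"].round(2),"w",round(o["grip_width"],4),"g",round(o["grasp_force"],1),"f",o["wrist_force"].round(1))
    print("tool shift mm",(R.T@(np.array(t)-o["ee_pos"])*1e3).round(1))
E
python3 -c "
from h import *
to([.462,-.2397,.2]);to([.462,-.2397,.044])"
```

```text
t 1.25 pos [ 0.1882 -0.6481  0.2191] rot [-1.7999e+02 -2.0000e-02  9.8130e+01] w 0.0557 g 0.0 f [ 0.2 -0.1 -0.2]
tool shift mm [365.6 328.8  19.2]
t 1.25 pos [ 0.1882 -0.6481  0.2191] rot [-1.7999e+02 -2.0000e-02  9.8130e+01] w 0.0557 g 0.0 f [ 0.2 -0.1 -0.2]
tool shift mm [365.5 328.8 175.2]
```

Call:
carry_out([
  [12,11,0,0],
  [26,23,1,0],
  [40,36,2,0],
  [48,43,3,0],
  [48,43,3,0],
  [48,43,3,0],
  [48,43,3,0],
  [48,43,2,0],
  [32,29,2,0],
  [15,14,0,0],
])

```text
time: 2.25
ee_pos: [0.4233, -0.2993, 0.2038]
eef_rot: [179.9, -0.1, 98.0]
wrist_force: [-0.2, -0.2, 0.2]
grip_width: 0.0555
grasp_force: 0.0
```

```bash
python3 -c "
from h import *
to([.462,-.2397,.044])
T=optics.read_camera('top');S=optics.read_camera('side')
s=cv2.resize(T['frame'][215:310,200:350],None,fx=4,fy=4,interpolation=cv2.INTER_CUBIC)
t=cv2.resize(S['frame'][180:340,215:365],None,fx=4,fy=4,interpolation=cv2.INTER_CUBIC)
im=np.zeros((640,600,3),np.uint8);im=np.vstack([s,t]);im=cv2.resize(im,None,fx=.58,fy=.58);
hs=cv2.cvtColor(S['frame'],cv2.COLOR_RGB2HSV)
for nm,c in(('top',T),('side',S)):
  h=cv2.cvtColor(c['frame'],cv2.COLOR_RGB2HSV)
  for k,m in(('red',cv2.inRange(h,(0,150,90),(6,255,255))|cv2.inRange(h,(174,150,90),(180,255,255))),('amber',cv2.inRange(h,(7,130,60),(18,255,255)))):
    n,l,s,ce=cv2.connectedComponentsWithStats(m)
    print(nm,k,[(s[i].tolist(),ce[i].round(1).tolist()) for i in range(1,n) if s[i,4]>6 and 200<ce[i][0]<460 and 180<ce[i][1]<350])
"
```

```text
t 2.25 pos [ 0.4233 -0.2993  0.2038] rot [ 1.7994e+02 -7.0000e-02  9.8020e+01] w 0.0555 g 0.0 f [-0.2 -0.2  0.2]
tool shift mm [ 53.5  46.5 159.9]
top red [([370, 248, 6, 6, 31], [372.5, 250.6]), ([226, 273, 5, 8, 32], [227.8, 276.8]), ([367, 280, 7, 6, 35], [369.8, 282.6])]
top amber [([372, 250, 5, 5, 7], [374.6, 252.6])]
side red [([242, 229, 4, 2, 7], [243.3, 229.4]), ([329, 272, 7, 11, 62], [331.9, 277.2]), ([292, 281, 8, 10, 65], [295.5, 285.7])]
side amber [([338, 318, 14, 21, 205], [343.8, 327.4])]
```

```bash
python3 -c "
from h import *
T=optics.read_camera('top');S=optics.read_camera('side')
print('red',atz(T,(369.8,282.6),.077),atz(S,(295.5,285.7),.077))
print('green',atz(T,(372.5,250.6),.077),atz(S,(331.9,277.2),.077))
print('amber',atz(S,(343.8,327.4),.0255))
x=T['frame'][255:278,402:428]
g=x.astype(int).sum(2); m=(g<130).astype(np.uint8); n,l,s,ce=cv2.connectedComponentsWithStats(m); print(s[1:],ce[1:]+[402,255])
for i in range(1,n):
  if s[i,4]>8: print(atz(T,ce[i]+[402,255],.05))
to([.462,-.2397,.1])
"
```

```text
red [ 0.46442728 -0.242353    0.077     ] [ 0.45658039 -0.25327316  0.077     ]
green [ 0.55352179 -0.25045831  0.077     ] [ 0.54781256 -0.26140005  0.077     ]
amber [ 0.51077108 -0.38370894  0.0255    ]
[[16  9  1  2  2]
 [13 10  1  2  2]] [[418.  264.5]
 [415.  265.5]]
t 2.45 pos [ 0.4207 -0.3049  0.2036] rot [-1.7996e+02  3.0000e-02  9.7760e+01] w 0.0557 g 0.0 f [-0.6  0.2  0.3]
tool shift mm [ 59.1  49.7 103.6]
```

Call:
carry_out([
  [10,8,0,0],
  [19,17,0,0],
  [19,17,0,0],
  [10,8,0,0],
  [0,0,20,0],
  [0,0,30,0],
  [0,0,15,0],
  [0,0,0,0],
])

```text
time: 3.25
ee_pos: [0.4605, -0.2412, 0.1364]
eef_rot: [-179.7, -0.2, 97.7]
wrist_force: [0.2, 0.5, -0.7]
grip_width: 0.0556
grasp_force: 0.0
```

```bash
python3 -c "
from h import *
to([.4625,-.241,.046])
T=optics.read_camera('top');S=optics.read_camera('side')
a=cv2.resize(S['frame'][180:345,205:405],(800,600)[:2] and (600,495),interpolation=cv2.INTER_CUBIC)
cv2.imwrite('pics/a2.png',a[...,::-1])
"
```

```text
t 3.25 pos [ 0.4605 -0.2412  0.1364] rot [-1.7975e+02 -1.5000e-01  9.7690e+01] w 0.0556 g 0.0 f [ 0.2  0.5 -0.7]
tool shift mm [-0.3  2.4 90.4]
```

View pics/a2.png

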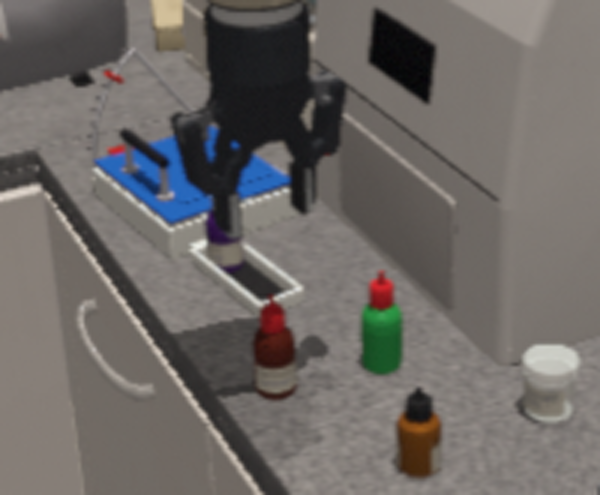

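The picture shows the open fingers (tips near crop (230,230) and (303,205)) over the red bottle (cap at (272,305)), the green one to the right at (381,300). I'll check the tip projection numerically.

```bash
python3 -c "
from h import *
S=optics.read_camera('side');T=optics.read_camera('top')
q=lambda P:((proj(S,P)-(205,180))*3).round()
for P in ([.4605,-.2412,.125],[.4605,-.2412,.15],[.4625,-.241,.089],[.4625,-.241,0],[.4625+.028,-.237,.125],[.4625-.028,-.245,.125],[.512,-.372,.07],[.512,-.372,0],[.503,-.0442,.089]): print(P,q(P),proj(T,P).round(1))
"
```

```text
[0.4605, -0.2412, 0.125] [[267. 255.]] [[371.6 283.9]]
[0.4605, -0.2412, 0.15] [[265. 227.]] [[372.9 283.9]]
[0.4625, -0.241, 0.089] [[271. 294.]] [[369.9 283.3]]
[0.4625, -0.241, 0] [[276. 388.]] [[366.1 283.5]]
[0.49050000000000005, -0.237, 0.125] [[300. 243.]] [[370.  272.6]]
[0.4345, -0.245, 0.125] [[238. 266.]] [[373.1 293.8]]
[0.512, -0.372, 0.07] [[410. 384.]] [[415.5 265.9]]
[0.512, -0.372, 0] [[410. 460.]] [[410.1 267. ]]
[0.503, -0.0442, 0.089] [[221. 180.]] [[298.4 267.9]]
```

Call:
carry_out([
  [0,2,10,0],
  [0,0,20,0],
  [0,0,20,0],
  [0,0,20,0],
  [0,0,15,0],
  [0,0,6,0],
  [0,0,0,0],
  [0,0,0,0],
])

```text
time: 4.25
ee_pos: [0.4654, -0.2409, 0.0482]
eef_rot: [179.9, 0.0, 97.8]
wrist_force: [0.0, 0.1, 0.4]
grip_width: 0.0553
grasp_force: 0.0
```

```bash
python3 -c "
from h import *
to([.4625,-.241,.046])
S=optics.read_camera('side');T=optics.read_camera('top')
a=cv2.resize(S['frame'][205:345,245:365],(480,560),interpolation=cv2.INTER_CUBIC)
b=cv2.resize(T['frame'][240:310,330:410],(320,280),interpolation=cv2.INTER_CUBIC)
im=np.zeros((560,800,3),np.uint8);im[:,:480]=a;im[:280,480:]=b
cv2.imwrite('pics/a3.png',im[...,::-1])
"
```

```text
t 4.25 pos [ 0.4654 -0.2409  0.0482] rot [1.7993e+02 4.0000e-02 9.7810e+01] w 0.0553 g 0.0 f [0.  0.1 0.4]
tool shift mm [ 0.3 -2.9  2.2]
```

View pics/a3.png

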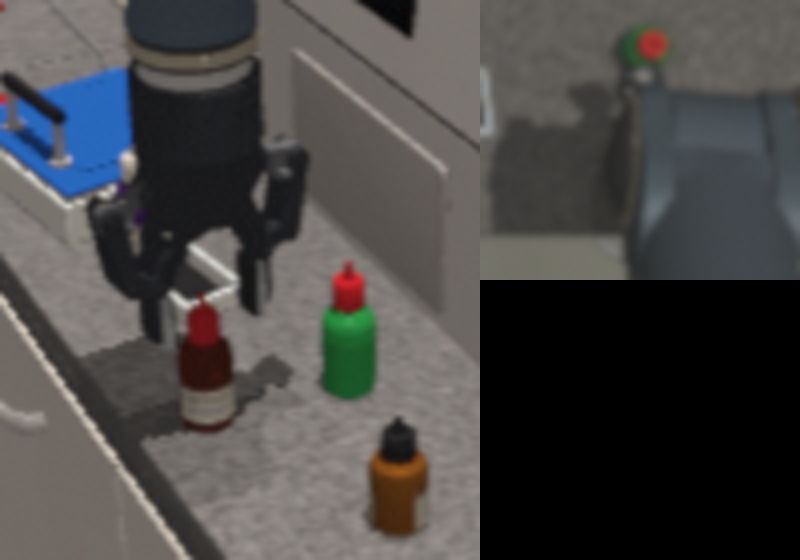

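The picture shows the open fingers (tips at (150,335), (253,310)) appearing about 11 px higher than the measured TCP predicts, with the red cap (203,325) unobstructed in front. So there is a height or depth offset to resolve before closing. The starting pictures will serve as a check.

```bash
python3 -c "
from h import *
S=optics.read_camera('side');T=optics.read_camera('top')
R=Ro.from_euler('xyz',[180,0,16.2],degrees=True).as_matrix()
o=np.array([.1882,-.6477,.2183])
for y in(-.05,-.043,.043,.05):
  P=o+R@np.array([0,y,.004]); print(y,'side',proj(S,P).round(1),'top',proj(T,P).round(1))
a=cv2.imread('pics/side0.png')[290:410,180:290];b=cv2.imread('pics/top0.png')[370:460,510:640]
im=np.zeros((480,800,3),np.uint8);im[:,:440]=cv2.resize(a,(440,480),interpolation=2);im[:249,440:]=cv2.resize(b,(360,249),interpolation=2)
cv2.imwrite('pics/a4.png',im)
"
```

```text
-0.05 side [[210.1 375.7]] top [[524.7 403.4]]
-0.043 side [[212.8 378.3]] top [[527.4 402.6]]
0.043 side [[249.9 413.3]] top [[560.3 392.1]]
0.05 side [[253.2 416.4]] top [[563.  391.3]]
```

View pics/a4.png

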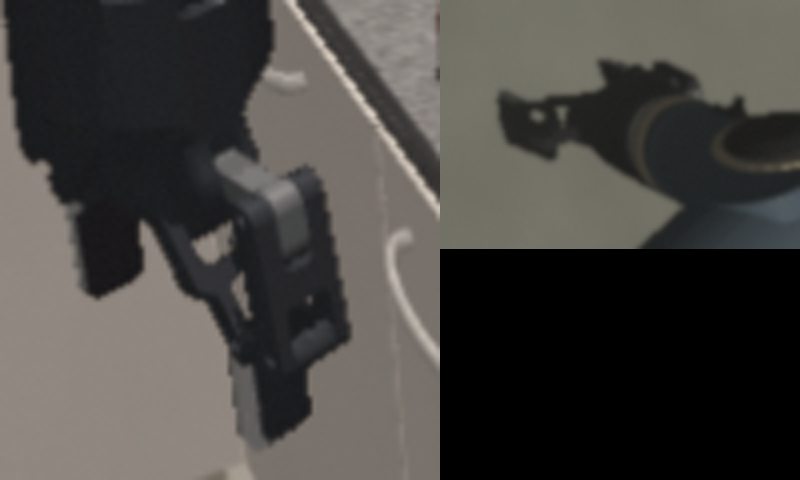

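The starting picture shows the same thing: tips at about (204,364) and (246,400) in the side view, against predictions of (212,377) and (251,414). The top view rules out a sideways error, so the tips seem to sit higher than I assumed. I'll go a little lower, which is safe on either reading, and recheck.

Call:
carry_out([
  [0,-2,3,0],
  [0,-1,4,0],
  [0,0,0,0],
  [0,0,0,0],
])

```text
time: 4.85
ee_pos: [0.4615, -0.2411, 0.0404]
eef_rot: [-180.0, -0.0, 97.8]
wrist_force: [-0.3, 1.2, 0.3]
grip_width: 0.0556
grasp_force: 0.0
```

```bash
python3 -c "
from h import *
to([.4625,-.241,.046])
S=optics.read_camera('side');T=optics.read_camera('top')
o=ctrl.get_obs();R=Ro.from_euler('xyz',o['eef_rot'],degrees=True).as_matrix()
for y in(-.0277,.0277):
  for z in (.017,-.02): print(y,z,proj(S,o['ee_pos']+R@np.array([0,y,z])).round(1))
P=[o['ee_pos']+R@np.array([0,0,z]) for z in(-.056,-.15,-.25,-.35)];print(proj(S,P).round(1).tolist(),proj(T,P).round(1).tolist())
a=cv2.resize(S['frame'][140:340,225:345],(480,800),interpolation=2);a=cv2.resize(a,(360,600))
b=cv2.resize(T['frame'][230:350,330:450],(440,440),interpolation=2)
im=np.zeros((600,800,3),np.uint8);im[:,:360]=a;im[:440,360:]=b
cv2.imwrite('pics/a5.png',im[...,::-1])
"
```

```text
t 4.85 pos [ 0.4615 -0.2411  0.0404] rot [-1.7998e+02 -1.0000e-02  9.7800e+01] w 0.0556 g 0.0 f [-0.3  1.2  0.3]
tool shift mm [-0.   1.  -5.6]
-0.0277 0.017 [[286.5 305.5]]
-0.0277 -0.02 [[285.6 292.4]]
0.0277 0.017 [[306.  297.6]]
0.0277 -0.02 [[305.5 284.7]]
[[295.0, 275.5], [293.2, 239.5], [291.1, 197.8], [288.8, 152.3]] [[370.3, 283.5], [375.0, 283.2], [380.9, 282.9], [388.2, 282.5]]
```

View pics/a5.png

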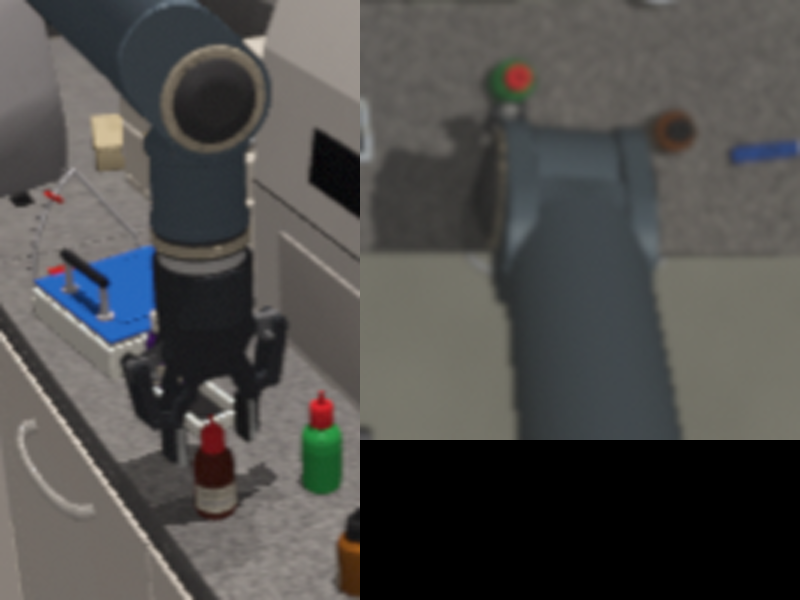

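The picture shows the red cap (212,430) centred between the two tips (175,458) and (245,437). Either reading of the height grips the round body here, so I'll close.

Call:
carry_out([
  [0,1,0,0],
  [0,0,0,0],
  [0,0,0,0],
  [0,0,0,0],
  [0,0,0,0],
  [0,0,0,0],
  [0,0,0,0],
  [0,0,0,0],
], hand=1)

```text
time: 5.75
ee_pos: [0.4631, -0.2411, 0.0411]
eef_rot: [180.0, 0.0, 97.8]
wrist_force: [-0.8, -0.1, 5.0]
grip_width: 0.031
grasp_force: 59.2
```

Call:
carry_out([
  [0,0,-5,0],
  [0,0,-15,0],
  [0,0,-30,0],
  [0,0,-30,0],
  [0,0,-20,0],
  [0,0,0,0],
  [0,0,0,0],
])

```text
time: 6.45
ee_pos: [0.4626, -0.2411, 0.1411]
eef_rot: [180.0, 0.0, 97.8]
wrist_force: [-1.5, -0.3, -1.8]
grip_width: 0.031
grasp_force: 59.5
```

```bash
python3 -c "
from h import *
to([.508,-.0804,.145])
S=optics.read_camera('side');T=optics.read_camera('top')
o=ctrl.get_obs();P=o['ee_pos']
for z in(.1,.089,.0): print(z,proj(S,P+np.array([0,0,z-.041])).round(1),proj(T,P+np.array([0,0,z-.041])).round(1))
a=cv2.resize(S['frame'][180:340,225:345],(450,600),interpolation=2)
im=a
cv2.imwrite('pics/a6.png',im[...,::-1])
"
```

```text
t 6.45 pos [ 0.4626 -0.2411  0.1411] rot [1.7997e+02 4.0000e-02 9.7790e+01] w 0.031 g 59.5 f [-1.5 -0.3 -1.8]
tool shift mm [153.1  66.8  -4. ]
0.1 [[292.9 236.1]] [[375.3 283.2]]
0.089 [[293.2 240.5]] [[374.7 283.2]]
0.0 [[294.9 274.6]] [[370.2 283.5]]
```

View pics/a6.png

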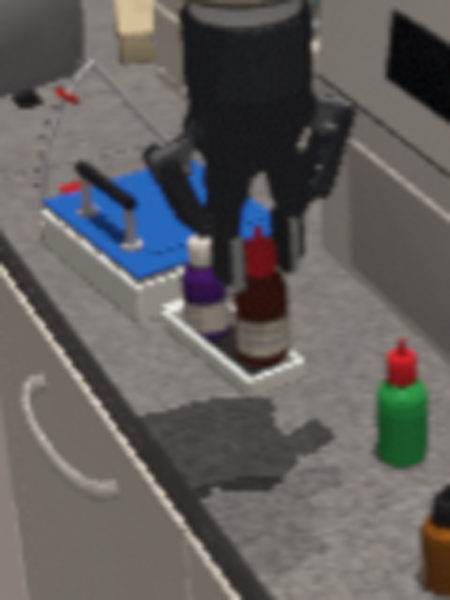

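The picture shows the red bottle lifted and upright, its base at about (262,362), which matches the predicted lift. The fingertips sit near its shoulder, so the tips really are about 30 mm higher than reported. I'll carry it to the middle place.

Call:
carry_out([
  [8,3,0,0],
  [16,7,0,0],
  [22,10,0,0],
  [28,12,0,0],
  [28,12,0,0],
  [24,11,0,0],
  [18,8,0,0],
  [9,4,0,0],
  [0,0,0,0],
  [0,0,0,0],
])

```text
time: 7.55
ee_pos: [0.5079, -0.0811, 0.1401]
eef_rot: [-179.9, 0.0, 97.8]
wrist_force: [-0.3, 0.2, -0.9]
grip_width: 0.0307
grasp_force: 59.5
```

```bash
cat >> h.py <<'E'
def blobs(cam,rng,box,mn=8):
    c=optics.read_camera(cam);h=cv2.cvtColor(c["frame"],cv2.COLOR_RGB2HSV);m=0
    for a,b in rng: m=m|cv2.inRange(h,a,b)
    n,l,s,ce=cv2.connectedComponentsWithStats(m)
    return [(s[i].tolist(),ce[i].round(1).tolist()) for i in range(1,n) if s[i,4]>=mn and box[0]<ce[i][0]<box[2] and box[1]<ce[i][1]<box[3]]
RED=[((0,150,50),(7,255,255)),((172,120,50),(180,255,255))]
PUR=[((120,90,30),(150,255,255))]
E
python3 -c "
from h import *
to([.508,-.0804,.141])
S=optics.read_camera('side');P=ctrl.get_obs()['ee_pos']
print('exp base/top',[proj(S,P+[0,0,z-.0411]).round(1).tolist() for z in(0,.065,.089)])
print(blobs('side',RED,(200,150,400,330)),'pur',blobs('side',PUR,(200,150,400,330)),blobs('top',PUR,(200,200,400,330)))
"
```

```text
t 7.55 pos [ 0.5079 -0.0811  0.1401] rot [-1.7993e+02  2.0000e-02  9.7770e+01] w 0.0307 g 59.5 f [-0.3  0.2 -0.9]
tool shift mm [ 0.7  0.2 -0.9]
exp base/top [[[285.6, 242.0]], [[284.3, 219.4]], [[283.8, 210.8]]]
[([281, 213, 8, 11, 69], [284.4, 218.4]), ([242, 229, 4, 2, 8], [243.5, 229.5]), ([329, 272, 7, 11, 64], [331.9, 277.2])] pur [([274, 251, 11, 10, 91], [278.9, 255.7]), ([280, 268, 6, 3, 10], [282.6, 269.2])] []
```

Call:
carry_out([
  [0,0,8,0],
  [1,0,18,0],
  [0,0,20,0],
  [0,0,18,0],
  [0,0,9,0],
  [0,0,3,0],
  [0,0,0,0],
])

```text
time: 8.45
ee_pos: [0.5082, -0.0794, 0.0645]
eef_rot: [-180.0, -0.0, 97.8]
wrist_force: [0.4, 0.3, -1.1]
grip_width: 0.0308
grasp_force: 59.5
```

```bash
python3 -c "
from h import *
to([.508,-.0804,.041])
S=optics.read_camera('side');P=ctrl.get_obs()['ee_pos']
print('exp',[proj(S,P+[0,0,z-.0411]).round(1).tolist() for z in(0,.065,.089)])
print(blobs('side',RED,(200,150,400,330)),'pur',blobs('side',PUR,(200,150,400,330)))
p=np.load('p.npy');R2=np.array([[np.cos(p[2]),-np.sin(p[2])],[np.sin(p[2]),np.cos(p[2])]])
for q in (P[:2],[.5019,-.0416]): print('in bay mm',(R2.T@(np.array(q)-p[:2])*1e3-[-35,-85]).round(1))
print([ (y,proj(S,st(p,[(-.035,-.085+y,.05)])).round(1).tolist()) for y in (.0365,.039)])
f=S['frame']
im=cv2.resize(f[205:290,240:325],(595,595),interpolation=2);cv2.imwrite('pics/a7.png',im[...,::-1])
"
```

```text
t 8.45 pos [ 0.5082 -0.0794  0.0645] rot [-1.7999e+02 -1.0000e-02  9.7790e+01] w 0.0308 g 59.5 f [ 0.4  0.3 -1.1]
tool shift mm [-0.9 -0.4 23.5]
exp [[[287.0, 266.3]], [[285.8, 245.0]], [[285.3, 236.9]]]
[([242, 229, 4, 2, 8], [243.5, 229.5]), ([283, 240, 7, 10, 59], [285.9, 244.7]), ([329, 272, 7, 11, 63], [331.9, 277.3])] pur [([274, 251, 6, 10, 50], [276.7, 255.7]), ([280, 269, 5, 2, 9], [281.8, 269.4])]
in bay mm [0.7 0.9]
in bay mm [-0.9 39.3]
[(0.0365, [[279.5, 252.7]]), (0.039, [[279.0, 252.4]])]
```

Call:
carry_out([
  [-1,-0.5,4,0],
  [0,0,4,0],
  [0,0,4,0],
  [0,0,3,0],
  [0,0,2,0],
  [0,0,2,0],
  [0,0,0,0],
])

```text
time: 9.3
ee_pos: [0.5077, -0.0803, 0.0453]
eef_rot: [-180.0, -0.0, 97.8]
wrist_force: [0.3, 0.4, -1.0]
grip_width: 0.0309
grasp_force: 59.5
```

Call:
carry_out([
  [0,0,1,0],
  [0,0,1,0],
  [0,0,1,0],
  [0,0,1,0],
  [0,0,0,0],
])

```text
time: 9.8
ee_pos: [0.5077, -0.0804, 0.0415]
eef_rot: [-180.0, -0.0, 97.8]
wrist_force: [1.4, 0.3, -0.4]
grip_width: 0.0312
grasp_force: 59.5
```

Call:
carry_out([
  [0,0,0,0],
  [0,0,0,0],
  [0,0,0,0],
  [0,0,0,0],
  [0,0,-8,0],
  [0,0,-20,0],
  [0,0,-35,0],
  [0,0,-35,0],
  [0,0,-20,0],
  [0,0,0,0],
], hand=-0.3)

```text
time: 10.8
ee_pos: [0.5102, -0.0803, 0.1633]
eef_rot: [179.6, 0.1, 97.8]
wrist_force: [0.0, 0.4, -0.3]
grip_width: 0.0552
grasp_force: 0.0
```

```bash
python3 -c "
from h import *
to([.511,-.372,.16])
print(blobs('side',RED,(200,150,400,330)),'pur',blobs('side',PUR,(200,150,400,330)), 'top',blobs('top',RED,(200,200,400,330)))
S=optics.read_camera('side'); p=np.load('p.npy')
print(proj(S,st(p,[(-.035,-.085,z) for z in(.065,.089)])).round(1))
AM=[((7,130,40),(18,255,255))]
print('amb',blobs('side',AM,(320,280,370,350)),blobs('top',[((5,80,30),(18,255,255))],(400,250,430,280),3))
"
```

```text
t 10.8 pos [ 0.5102 -0.0803  0.1633] rot [1.7961e+02 1.5000e-01 9.7800e+01] w 0.0552 g 0.0 f [ 0.   0.4 -0.3]
tool shift mm [-289.1  -38.8    3.8]
[([242, 229, 4, 2, 8], [243.5, 229.5]), ([281, 247, 11, 20, 133], [285.6, 257.3]), ([328, 272, 8, 11, 66], [331.9, 277.1])] pur [([274, 251, 8, 10, 59], [277.3, 255.5])] top [([370, 248, 6, 6, 30], [372.6, 250.6]), ([226, 273, 5, 9, 38], [228.1, 276.7])]
[[286.2 253.1]
 [285.7 245.2]]
amb [([338, 318, 14, 21, 209], [343.7, 327.2])] [([410, 261, 10, 10, 53], [413.8, 265.9])]
```

```bash
python3 -c "
from h import *
T=optics.read_camera('top');S=optics.read_camera('side')
print(atz(T,(414.5,265.5),.045),atz(T,(414.5,266.5),.065),atz(T,(413.8,265.9),.04))
for P in ([.512,-.372],[.512,-.376],[.510,-.372],[.514,-.374]): print(P,proj(S,[P+[z] for z in(0,.051,.07)]).round(1).tolist(),proj(T,[P+[z] for z in(.0,.051,.07)]).round(1).tolist())
"
```

```text
[ 0.51431884 -0.37492212  0.045     ] [ 0.5105188  -0.37031374  0.065     ] [ 0.51340192 -0.37401958  0.04      ]
[0.512, -0.372] [[341.6, 333.5], [341.7, 315.0], [341.7, 307.9]] [[410.1, 267.0], [414.0, 266.2], [415.5, 265.9]]
[0.512, -0.376] [[342.5, 334.5], [342.6, 316.0], [342.6, 308.8]] [[411.4, 267.0], [415.4, 266.2], [416.9, 265.9]]
[0.51, -0.372] [[340.8, 333.8], [340.9, 315.3], [340.9, 308.1]] [[410.1, 267.7], [414.0, 266.9], [415.5, 266.6]]
[0.514, -0.374] [[342.8, 333.7], [342.9, 315.2], [343.0, 308.1]] [[410.8, 266.3], [414.7, 265.5], [416.2, 265.2]]
```

Call:
carry_out([
  [-12,-2,0,0],
  [-26,-3,0,0],
  [-38,-4,0,0],
  [-44,-5,0,0],
  [-44,-5,0,0],
  [-44,-5,0,0],
  [-38,-5,0,0],
  [-28,-4,0,0],
  [-14,-2,0,0],
  [-5,0,0,0],
])

```text
time: 12.2
ee_pos: [0.5119, -0.3774, 0.1589]
eef_rot: [-179.9, -0.0, 97.6]
wrist_force: [0.2, -0.0, -1.0]
grip_width: 0.0551
grasp_force: 0.0
```

```bash
python3 -c "
from h import *
to([.515,-.375,.06])
print(blobs('top',RED,(200,200,400,330)),'pur',blobs('top',PUR,(200,200,400,330)))
"
```

```text
t 12.2 pos [ 0.5119 -0.3774  0.1589] rot [-1.7995e+02 -2.0000e-02  9.7630e+01] w 0.0551 g 0.0 f [ 0.2 -0.  -1. ]
tool shift mm [ 2.   3.4 98.9]
[([370, 248, 6, 6, 31], [372.5, 250.6]), ([308, 263, 9, 9, 54], [311.7, 266.6]), ([226, 273, 5, 9, 38], [228.1, 276.7])] pur []
```

Call:
carry_out([
  [2,3,12,0],
  [0,0,25,0],
  [0,0,30,0],
  [0,0,30,0],
  [0,0,20,0],
  [0,0,10,0],
  [0,0,6,0],
  [0,0,2,0],
  [0,0,0,0],
  [0,0,0,0],
])

```text
time: 13.3
ee_pos: [0.5163, -0.3733, 0.0257]
eef_rot: [179.9, 0.1, 97.8]
wrist_force: [-0.4, 0.9, 0.7]
grip_width: 0.0557
grasp_force: 0.0
```

```bash
python3 -c "
from h import *
to([.515,-.375,.01])
S=optics.read_camera('side');P=ctrl.get_obs()['ee_pos']
R=Ro.from_euler('xyz',[180,0,97.8],degrees=True).as_matrix()
for z in(-.017,.0,.017): print(z,[proj(S,P+R@[0,y,z]).round(1).tolist() for y in(-.0277,.0277)])
# dark profile along columns of both fingers
g=S['frame'].astype(int).sum(2)
for u in (326,328,330,332,334,353,355,357,359,361,363): print(u,[int(x) for x in g[270:330:3,u]])
print(blobs('side',[((7,130,40),(18,255,255))],(320,280,370,350)))
"
```

```text
t 13.3 pos [ 0.5163 -0.3733  0.0257] rot [1.7992e+02 7.0000e-02 9.7810e+01] w 0.0557 g 0.0 f [-0.4  0.9  0.7]
tool shift mm [-1.4 -1.6 15.7]
-0.017 [[[333.5, 322.4]], [[353.6, 313.4]]]
0.0 [[[333.6, 328.7]], [[353.5, 319.5]]]
0.017 [[[333.6, 334.8]], [[353.4, 325.6]]]
326 [205, 310, 347, 257, 141, 263, 175, 167, 175, 97, 89, 92, 97, 103, 93, 154, 172, 223, 210, 225]
328 [83, 94, 109, 78, 138, 151, 154, 91, 97, 82, 82, 81, 109, 94, 77, 79, 78, 141, 210, 234]
330 [80, 78, 75, 75, 99, 104, 83, 80, 76, 74, 79, 91, 126, 99, 81, 82, 76, 84, 189, 216]
332 [77, 80, 79, 80, 86, 84, 85, 78, 79, 80, 91, 130, 103, 100, 116, 142, 141, 146, 243, 199]
334 [79, 83, 82, 79, 81, 79, 78, 83, 118, 79, 107, 92, 89, 110, 249, 260, 272, 290, 279, 204]
353 [95, 97, 87, 76, 77, 78, 78, 71, 82, 93, 70, 68, 68, 68, 116, 401, 380, 226, 214, 167]
355 [88, 95, 77, 75, 78, 80, 81, 75, 76, 79, 76, 60, 66, 66, 64, 356, 227, 214, 202, 159]
357 [90, 87, 75, 81, 211, 140, 78, 77, 78, 81, 148, 199, 230, 232, 237, 347, 220, 205, 204, 290]
359 [89, 85, 86, 80, 142, 90, 74, 88, 83, 102, 143, 194, 219, 245, 348, 359, 222, 214, 185, 349]
361 [210, 128, 149, 90, 77, 82, 78, 146, 92, 168, 357, 356, 369, 368, 383, 401, 255, 211, 199, 352]
363 [333, 173, 231, 110, 73, 216, 115, 112, 117, 373, 391, 367, 391, 383, 387, 390, 373, 244, 312, 368]
[([338, 318, 14, 21, 205], [343.8, 327.6])]
```

Call:
carry_out([
  [-1,-1,3,0],
  [0,0,3,0],
  [0,0,2,0],
  [0,0,2,0],
  [0,0,1,0],
  [0,0,0,0],
])

```text
time: 14.0
ee_pos: [0.5147, -0.3741, 0.0133]
eef_rot: [-180.0, -0.0, 97.8]
wrist_force: [0.2, -0.0, 1.1]
grip_width: 0.0555
grasp_force: 0.0
```

Call:
carry_out([
  [0,0,1,0],
  [0,0,1,0],
  [0,0,1,0],
  [0,0,1,0],
  [0,0,0,0],
])

```text
time: 14.5
ee_pos: [0.5147, -0.3741, 0.0094]
eef_rot: [-180.0, -0.0, 97.8]
wrist_force: [-0.2, -1.2, 0.2]
grip_width: 0.0555
grasp_force: 0.0
```

Call:
carry_out([
  [0,0,1,0],
  [0,0,1,0],
  [0,0,1,0],
  [0,0,0,0],
])

```text
time: 14.9
ee_pos: [0.5147, -0.3741, 0.0064]
eef_rot: [-180.0, -0.0, 97.8]
wrist_force: [1.1, -0.1, 0.1]
grip_width: 0.0559
grasp_force: 0.0
```

Call:
carry_out([
  [0,0,0,0],
  [0,0,0,0],
  [0,0,0,0],
  [0,0,0,0],
  [0,0,0,0],
  [0,0,0,0],
  [0,0,0,0],
], hand=1)

```text
time: 15.6
ee_pos: [0.5151, -0.3743, 0.0069]
eef_rot: [180.0, 0.0, 97.8]
wrist_force: [0.1, 0.3, 3.0]
grip_width: 0.0322
grasp_force: 59.4
```

Call:
carry_out([
  [0,0,-4,0],
  [0,0,-12,0],
  [0,0,-24,0],
  [0,0,-28,0],
  [0,0,-20,0],
  [0,0,-10,0],
  [0,0,-2,0],
  [0,0,0,0],
])

```text
time: 16.4
ee_pos: [0.5144, -0.374, 0.1063]
eef_rot: [-180.0, -0.0, 97.8]
wrist_force: [0.2, -0.2, -1.3]
grip_width: 0.0323
grasp_force: 59.5
```

```bash
python3 -c "
from h import *
p=np.load('p.npy');t=st(p,[(-.035,-.1225,0)])[0];t[2]=.107;print(t)
to(t)
P=ctrl.get_obs()['ee_pos'];S=optics.read_camera('side')
print(proj(S,[P+[0,0,z-.0067] for z in(0,.0255,.051)]).round(1).tolist())
print(blobs('side',[((7,130,40),(18,255,255))],(310,250,370,350)))
"
```

```text
[ 0.5131817  -0.11752531  0.107     ]
t 16.4 pos [ 0.5144 -0.374   0.1063] rot [-1.7996e+02 -2.0000e-02  9.7800e+01] w 0.0323 g 59.5 f [ 0.2 -0.2 -1.3]
tool shift mm [254.3  33.6  -0.6]
[[343.2, 296.7], [343.2, 286.7], [343.3, 276.4]]
[([338, 280, 14, 22, 202], [344.8, 290.6])]
```

Call:
carry_out([
  [10,1,-8,0],
  [22,3,-7,0],
  [32,4,0,0],
  [38,5,0,0],
  [40,5,0,0],
  [38,5,0,0],
  [32,4,0,0],
  [24,4,0,0],
  [14,2,0,0],
  [6,1,0,0],
])

```text
time: 17.5
ee_pos: [0.5136, -0.1133, 0.1221]
eef_rot: [180.0, -0.0, 98.0]
wrist_force: [-0.3, 0.2, -0.4]
grip_width: 0.0319
grasp_force: 59.5
```

Call:
carry_out([
  [0,0,10,0],
  [0,0,20,0],
  [0,0,25,0],
  [0,0,20,0],
  [0,0,10,0],
  [0,0,2,0],
  [0,0,0,0],
])

```text
time: 18.2
ee_pos: [0.5139, -0.1165, 0.0345]
eef_rot: [180.0, 0.0, 97.7]
wrist_force: [0.0, -0.4, -0.3]
grip_width: 0.0321
grasp_force: 59.5
```

```bash
python3 -c "
from h import *
p=np.load('p.npy');t=st(p,[(-.035,-.1205,0)])[0];t[2]=.007
to(t)
T=optics.read_camera('top');S=optics.read_camera('side');P=ctrl.get_obs()['ee_pos']
R2=np.array([[np.cos(p[2]),-np.sin(p[2])],[np.sin(p[2]),np.cos(p[2])]])
bay=lambda q:(R2.T@(np.array(q)[:2]-p[:2])*1e3-[-35,-85]).round(1)
print('tcp in bay',bay(P),'red top',bay(atz(T,(311.7,266.6),.077)))
print('pur t0',bay(atz(T,(297.5,268.5),.085)),'red t0 ', atz(T,(369.8,282.6),.077))
print(proj(S,[P+[0,0,z-.0067] for z in(0,.0255,.051)]).round(1).tolist())
print(blobs('side',[((7,130,40),(18,255,255))],(240,200,370,350)),blobs('side',RED,(250,200,320,300)))
print('corners',proj(S,st(p,[(-.0585,-.145,.015),(-.0115,-.145,.015)])).round(1).tolist())
im=cv2.resize(S['frame'][210:300,245:335],(600,600),interpolation=2);cv2.imwrite('pics/a8.png',im[...,::-1])
"
```

```text
t 18.2 pos [ 0.5139 -0.1165  0.0345] rot [180.     0.    97.75] w 0.0321 g 59.5 f [ 0.  -0.4 -0.3]
tool shift mm [ 1.1 -0.8 27.5]
tcp in bay [  1.5 -36.4] red top [-0.7 -0.3]
pur t0 [-1.2 39.3] red t0  [ 0.46442728 -0.242353    0.077     ]
[[294.6, 270.4], [294.2, 262.0], [293.7, 253.5]]
[([290, 256, 11, 19, 143], [294.8, 264.6])] []
corners [[291.6, 281.8], [306.7, 276.0]]
```

View pics/a8.png

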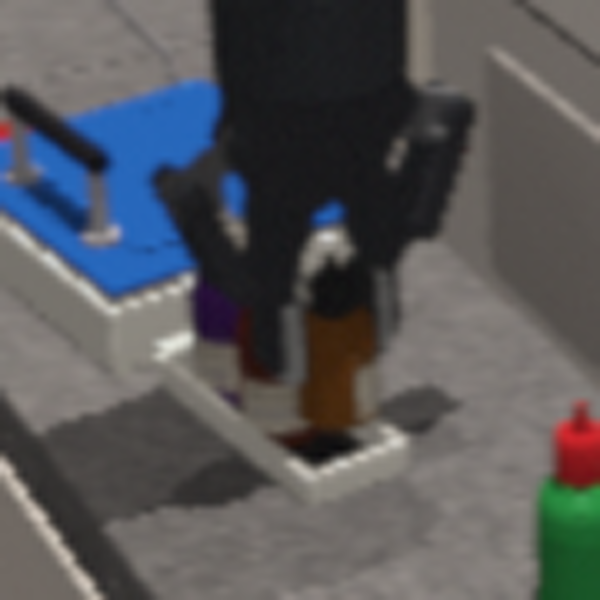

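The picture shows the amber bottle held upright over the right end of the bay, with its base at about (340,425), red and purple standing to its left, and the bay's right wall at (355,465).

Call:
carry_out([
  [1,-1,4,0],
  [0,0,4,0],
  [0,0,4,0],
  [0,0,3,0],
  [0,0,2,0],
  [0,0,2,0],
  [0,0,2,0],
  [0,0,2,0],
  [0,0,0,0],
])

```text
time: 19.3
ee_pos: [0.5167, -0.1138, 0.0172]
eef_rot: [179.6, 0.2, 98.1]
wrist_force: [-7.1, 3.9, 42.2]
grip_width: 0.032
grasp_force: 67.8
```

Call:
carry_out([
  [0,0,-4,0],
  [0,0,-6,0],
  [0,0,-4,0],
  [0,0,0,0],
  [0,0,0,0],
])

```text
time: 19.8
ee_pos: [0.5122, -0.1152, 0.0251]
eef_rot: [-179.9, -0.0, 97.8]
wrist_force: [1.2, 0.5, -1.0]
grip_width: 0.0319
grasp_force: 63.3
```

```bash
python3 -c "
from h import *
p=np.load('p.npy');t=st(p,[(-.035,-.1205,0)])[0];t[2]=.0345
to(t)
S=optics.read_camera('side');P=ctrl.get_obs()['ee_pos']
R2=np.array([[np.cos(p[2]),-np.sin(p[2])],[np.sin(p[2]),np.cos(p[2])]])
bay=lambda q:(R2.T@(np.array(q)[:2]-p[:2])*1e3-[-35,-85]).round(1)
print('tcp in bay',bay(P))
print(proj(S,[P+[0,0,z-.0067] for z in(0,.0255,.051)]).round(1).tolist())
print(blobs('side',[((7,130,40),(18,255,255))],(240,200,370,350)),blobs('side',RED,(250,200,320,300),4),'pur',blobs('side',PUR,(200,150,400,330)))
"
```

```text
t 19.8 pos [ 0.5122 -0.1152  0.0251] rot [-1.7995e+02 -2.0000e-02  9.7790e+01] w 0.0319 g 63.3 f [ 1.2  0.5 -1. ]
tool shift mm [-0.5  0.7 -9.4]
tcp in bay [ -0.7 -35. ]
[[293.8, 273.8], [293.3, 265.5], [292.9, 257.0]]
[([289, 259, 11, 19, 147], [294.2, 267.7])] [] pur [([274, 255, 6, 6, 21], [276.3, 258.0])]
```

Call:
carry_out([
  [1.5,0.5,0,0],
  [1.5,0,0,0],
  [0,0,0,0],
  [0,0,1,0],
  [0,0,1,0],
  [0,0,1,0],
  [0,0,1,0],
  [0,0,1,0],
  [0,0,0,0],
])

```text
time: 20.9
ee_pos: [0.5126, -0.112, 0.0204]
eef_rot: [-180.0, -0.0, 97.8]
wrist_force: [0.2, -0.4, -0.9]
grip_width: 0.0324
grasp_force: 63.3
```

Call:
carry_out([
  [0,0,1,0],
  [0,0,1,0],
  [0,0,1,0],
  [0,0,0,0],
])

```text
time: 21.3
ee_pos: [0.5127, -0.112, 0.0179]
eef_rot: [-180.0, 0.0, 97.8]
wrist_force: [-1.2, 0.7, 3.0]
grip_width: 0.032
grasp_force: 63.8
```

```bash
python3 -c "
from h import *
o=ctrl.get_obs();print(o['moment'],o['wrist_force'])
S=optics.read_camera('side');P=o['ee_pos']
print(ctrl.get_obs()['moment'],ctrl.get_obs()['wrist_force'])
print(proj(S,[P+[0,0,z-.0067] for z in(0,.0255,.051)]).round(1).tolist())
print(blobs('side',[((7,130,40),(18,255,255))],(240,200,370,350)),blobs('side',RED,(250,200,320,300),4),'pur',blobs('side',PUR,(200,150,400,330)))
g=S['frame'].astype(int)
for u in (291,293,295,297): print(u,[g[v,u].tolist() for v in range(268,288,1)])
"
```

```text
[-0.02711108  0.25369766 -0.00212635] [-1.2187194   0.70030898  2.99476817]
[-0.05777565  0.22567436 -0.00864093] [-1.16690247 -0.10409094  4.10739204]
[[293.6, 275.5], [293.2, 267.2], [292.7, 258.8]]
[([290, 261, 10, 18, 140], [294.0, 269.0])] [] pur [([275, 258, 4, 3, 8], [276.2, 259.1])]
291 [[59, 34, 12], [60, 34, 10], [61, 35, 15], [61, 35, 15], [61, 35, 13], [61, 35, 12], [65, 38, 14], [65, 36, 11], [64, 37, 13], [61, 35, 13], [48, 32, 20], [74, 70, 65], [162, 158, 149], [186, 183, 175], [150, 146, 138], [133, 129, 121], [129, 125, 118], [121, 117, 111], [119, 114, 111], [117, 112, 110]]
293 [[61, 34, 13], [63, 34, 10], [72, 41, 15], [78, 44, 15], [79, 44, 16], [78, 43, 15], [76, 43, 15], [76, 43, 15], [75, 43, 17], [73, 42, 15], [69, 42, 21], [88, 82, 75], [178, 173, 163], [157, 152, 143], [142, 138, 130], [138, 135, 127], [136, 132, 124], [119, 115, 109], [117, 112, 108], [118, 113, 110]]
295 [[72, 40, 14], [82, 46, 18], [82, 47, 17], [83, 47, 18], [81, 46, 18], [80, 46, 16], [78, 45, 16], [77, 43, 13], [77, 44, 15], [76, 44, 17], [101, 86, 75], [178, 175, 169], [168, 163, 155], [147, 142, 134], [140, 136, 128], [137, 133, 125], [132, 128, 121], [117, 112, 108], [113, 108, 104], [113, 108, 106]]
297 [[84, 53, 29], [91, 64, 43], [100, 79, 62], [97, 74, 54], [96, 72, 51], [96, 71, 51], [90, 63, 41], [86, 58, 36], [82, 53, 30], [87, 62, 42], [139, 127, 114], [183, 178, 168], [154, 149, 141], [141, 137, 129], [138, 134, 126], [131, 127, 121], [114, 109, 105], [108, 104, 101], [109, 104, 102], [107, 103, 100]]
```

The wall's white rim stays visible in front of the amber body, so the bottle is inside the bay. The contact is most likely the palm on the neighbouring red cap. I'll back off 1 mm and ease the grip so the bottle slides the last few millimetres between the pads.

Call:
carry_out([
  [0,0,-1,0],
  [0,0,0,0],
  [0,0,0,0],
], hand=0.22)

```text
time: 21.8
ee_pos: [0.5126, -0.1121, 0.0184]
eef_rot: [-180.0, -0.0, 97.8]
wrist_force: [-0.1, -0.6, -0.6]
grip_width: 0.0332
grasp_force: 8.3
```

Call:
carry_out([
  [0,0,0,0],
  [0,0,0,0],
  [0,0,0,0],
], hand=0.16)

```text
time: 22.1
ee_pos: [0.5127, -0.112, 0.0186]
eef_rot: [180.0, 0.0, 97.8]
wrist_force: [-0.4, -0.0, -0.5]
grip_width: 0.0359
grasp_force: 0.0
```

```bash
python3 -c "
from h import *
to([0,0,0])
print(blobs('side',[((7,130,40),(18,255,255))],(240,200,370,350)),'pur',blobs('side',PUR,(200,150,400,330)))
"
```

```text
t 22.1 pos [ 0.5127 -0.112   0.0186] rot [180.    0.   97.8] w 0.0359 g 0.0 f [-0.4 -0.  -0.5]
tool shift mm [ 180.6 -492.8   18.5]
[([289, 261, 11, 18, 143], [293.7, 269.0])] pur []
```

Call:
carry_out([
  [0,0,0,0],
  [0,0,0,0],
  [0,0,0,0],
], hand=0.08)

```text
time: 22.5
ee_pos: [0.5127, -0.112, 0.0186]
eef_rot: [180.0, 0.0, 97.8]
wrist_force: [0.2, 0.8, 0.1]
grip_width: 0.0395
grasp_force: 0.0
```

```bash
python3 -c "
from h import *
to([0,0,0])
AM=[((5,110,30),(20,255,255))]
print(blobs('side',AM,(240,200,370,350)))
S=optics.read_camera('side')
g=S['frame'].astype(int)
for v in range(250,284,2): print(v,' '.join('%3d,%3d,%3d'%tuple(g[v,u]) for u in range(284,308,2)))
"
```

```text
t 22.5 pos [ 0.5127 -0.112   0.0186] rot [180.    0.   97.8] w 0.0395 g 0.0 f [0.2 0.8 0.1]
tool shift mm [ 180.6 -492.7   18.6]
[([288, 260, 12, 19, 168], [293.2, 268.8])]
250  22, 23, 24  25, 26, 28  25, 25, 27 101, 98, 92 140,136,128 140,136,128 122,119,112  38, 38, 38  23, 24, 26  24, 24, 26  27, 27, 29  39, 38, 39
252  24, 25, 28  26, 26, 29  37, 34, 34  95, 93, 87 109,105, 99 139,135,127 121,118,111  52, 51, 49  25, 26, 28  25, 24, 28  36, 36, 36 111,106,103
254  25, 25, 28  24, 25, 28  67, 34, 35  90, 85, 80  38, 37, 36  88, 86, 80  97, 94, 88  26, 27, 26  26, 26, 26  44, 43, 43  77, 74, 72 132,127,124
256  24, 25, 26  25, 24, 26  32, 20, 21  20, 17, 18  20, 20, 19  25, 23, 24  72, 69, 67  27, 27, 27  30, 29, 29  79, 77, 76  70, 67, 66 118,114,110
258  26, 25, 28  30, 29, 31  32, 18, 18  18, 17, 19  20, 19, 19  19, 18, 18  59, 56, 54  31, 30, 30  25, 23, 26  73, 72, 71  65, 63, 62 123,117,114
260  28, 29, 31  46, 46, 46  34, 25, 25  19, 16, 17  19, 17, 19  22, 19, 18  44, 34, 28  31, 23, 20  24, 22, 24  71, 70, 68  66, 64, 62 123,118,114
262  32, 32, 32  85, 83, 82  59, 51, 47
[... 888 characters left out ...]
  60, 36, 16  71, 40, 15  82, 47, 16  85, 49, 21 127,114, 98 127,120,109 166,161,152 141,136,129  90, 85, 83
276 118,113,106  85, 75, 70  52, 34, 28  59, 34, 14  74, 42, 12  79, 45, 14  82, 48, 17 117,101, 84 124,111, 98 158,154,145 207,205,197 129,124,119
278 118,114,107 120,115,108 111,107,100  61, 50, 42  69, 42, 21  81, 57, 40 118,106, 95 184,177,165 175,170,160 158,153,145 144,140,132 130,126,121
280  88, 85, 80 116,112,106 141,136,128 188,183,174 141,137,128 192,187,177 159,156,148 145,141,132 142,138,130 140,136,128 137,133,126 124,120,115
282  63, 61, 58  85, 81, 77 117,113,106 134,130,123 152,147,139 141,137,129 139,135,127 137,134,125 130,126,119 114,110,105 110,105,102 119,114,111
```

The pixel rows suggest the amber base is still about 12–15 mm up, resting on the rim of the right wall, and the bottle is upright between the pads. I'll regrip, lift, shift left 3.5 mm and lower again.

Call:
carry_out([
  [0,0,0,0],
  [0,0,0,0],
  [0,0,0,0],
  [0,0,0,0],
  [0,0,-2,0],
  [0,0,-4,0],
  [0,0,-4,0],
  [0,0,-2,0],
  [0,0,0,0],
], hand=1)

```text
time: 23.5
ee_pos: [0.513, -0.1121, 0.031]
eef_rot: [180.0, 0.0, 97.8]
wrist_force: [0.4, 0.4, -1.0]
grip_width: 0.032
grasp_force: 59.4
```

```bash
python3 -c "
from h import *
to([0,0,0])
AM=[((5,110,30),(20,255,255))]
print(blobs('side',AM,(240,200,370,350)))
S=optics.read_camera('side');P=ctrl.get_obs()['ee_pos']
print(proj(S,[P+[0,0,z-.0067] for z in(0,.0255,.051,.07)]).round(1).tolist())
g=S['frame'].astype(int).sum(2)
for v in range(242,286,1): print(v,g[v,282:308].tolist())
" | cut -c1-170
```

```text
t 23.5 pos [ 0.513  -0.1121  0.031 ] rot [1.7995e+02 2.0000e-02 9.7800e+01] w 0.032 g 59.4 f [ 0.4  0.4 -1. ]
tool shift mm [ 180.7 -493.    30.6]
[([288, 256, 12, 21, 164], [293.6, 265.4])]
[[293.4, 271.4], [293.0, 263.1], [292.5, 254.6], [292.2, 248.1]]
242 [74, 76, 75, 75, 80, 76, 76, 79, 98, 171, 258, 299, 259, 144, 78, 75, 74, 69, 77, 76, 74, 75, 76, 78, 95, 100]
243 [82, 74, 69, 76, 76, 77, 81, 77, 127, 223, 272, 257, 216, 142, 81, 80, 68, 69, 76, 75, 69, 74, 73, 90, 100, 97]
244 [74, 75, 71, 76, 78, 80, 78, 76, 117, 211, 288, 354, 354, 234, 104, 75, 76, 70, 71, 73, 75, 77, 78, 92, 100, 102]
245 [78, 75, 73, 70, 75, 77, 77, 100, 217, 328, 439, 569, 591, 447, 182, 77, 74, 75, 77, 77, 77, 78, 76, 80, 86, 92]
246 [77, 73, 74, 76, 77, 76, 76, 170, 410, 515, 487, 472, 473, 375, 179, 84, 71, 76, 78, 75, 79, 82, 80, 96, 128, 147]
247 [75, 73, 80, 79, 78, 81, 83, 137, 299, 387, 398, 411, 412, 357, 224, 106, 72, 72, 77, 78, 82, 81, 110, 195, 292, 327]
248 [80, 80, 79, 77, 75, 71, 91, 180, 230, 215, 285, 377, 403, 386, 302, 155, 85, 78, 76, 83, 79, 96, 195, 313, 375, 375]
249 [79, 77, 76
[... 4076 characters left out ...]
 400, 393, 376, 361, 374]
281 [149, 153, 174, 239, 309, 336, 349, 402, 493, 543, 506, 452, 455, 421, 407, 404, 404, 401, 398, 391, 392, 375, 350, 365, 390, 389]
282 [163, 180, 181, 196, 241, 300, 336, 351, 389, 434, 437, 411, 406, 401, 401, 396, 395, 398, 375, 326, 329, 327, 321, 343, 366, 371]
283 [236, 288, 293, 299, 306, 306, 305, 334, 351, 384, 409, 398, 397, 394, 388, 378, 358, 338, 329, 322, 325, 321, 321, 334, 350, 352]
284 [313, 328, 327, 324, 329, 331, 307, 302, 341, 372, 397, 390, 391, 382, 346, 327, 326, 321, 315, 311, 316, 322, 324, 316, 311, 314]
285 [317, 330, 340, 353, 357, 349, 328, 310, 316, 349, 369, 345, 333, 337, 325, 310, 309, 315, 320, 317, 323, 326, 319, 309, 306, 303]
```

```bash
python3 -c "
from h import *
S=optics.read_camera('side');p=np.load('p.npy')
R2=np.array([[np.cos(p[2]),-np.sin(p[2])],[np.sin(p[2]),np.cos(p[2])]])
bay=lambda q:(R2.T@(np.array(q)[:2]-p[:2])*1e3-[-35,-85]).round(1)
for n,uv in [('right inner',(293.3,279)),('right inner',(298.3,277)),('front inner',(287,276)),('front inner',(289.8,278)),('corner in',(292,279.4)),('corner out',(291.3,281.6)),('back corner out',(304.3,275))]: print(n,bay(atz(S,uv,.015)))
for s in (.0243,.026): print('amber',bay(atz(S,(294.35,271.6),s)))
print('tcp',bay(ctrl.get_obs()['ee_pos']))
"
```

```text
right inner [-12.7 -51.4]
right inner [  3.1 -50.9]
front inner [-18.2 -28.9]
front inner [-17.5 -41.8]
corner in [-16.5 -51. ]
corner out [-23.6 -59. ]
back corner out [ 21.2 -52. ]
amber [  1.5 -34.8]
amber [  0.  -37.2]
tcp [  0.2 -32. ]
```

Measured in the same picture, the amber bottle overlaps the right wall by about 2 mm. I'll shift it left 2.5 mm and back 0.7 mm, then lower slowly.

Call:
carry_out([
  [1.5,-0.4,0,0],
  [1,-0.3,0,0],
  [0,0,3,0],
  [0,0,3,0],
  [0,0,3,0],
  [0,0,2,0],
  [0,0,1,0],
  [0,0,1,0],
  [0,0,0,0],
])

```text
time: 24.55
ee_pos: [0.5116, -0.1096, 0.0179]
eef_rot: [-180.0, 0.0, 97.8]
wrist_force: [-1.4, 0.3, 3.5]
grip_width: 0.0322
grasp_force: 59.7
```

```bash
python3 -c "
from h import *
o=ctrl.get_obs();print(o['moment'],o['wrist_force'])"
```

```text
[-0.03171081  0.35483072 -0.02431484] [-1.44149733  0.26624457  3.53736404]
```

Call:
carry_out([
  [0,0,1,0],
  [0,0,0.5,0],
  [0,0,0,0],
])

```text
time: 24.85
ee_pos: [0.512, -0.109, 0.0161]
eef_rot: [179.9, -0.0, 97.8]
wrist_force: [0.4, 1.4, -0.5]
grip_width: 0.0319
grasp_force: 59.5
```

```bash
python3 -c "
from h import *
o=ctrl.get_obs();print(o['moment'],o['wrist_force'],o['ee_pos'])"
```

```text
[ 0.3242874  -0.05623412  0.02581383] [ 0.44556878  1.41855837 -0.50766486] [ 0.51200975 -0.10903986  0.0161379 ]
```

Call:
carry_out([
  [0,0,-3,0],
  [0,0,0,0],
  [0,0,0,0],
])

```text
time: 25.15
ee_pos: [0.5117, -0.1101, 0.0191]
eef_rot: [180.0, 0.0, 97.8]
wrist_force: [0.1, -0.2, -0.7]
grip_width: 0.0317
grasp_force: 59.5
```

```bash
python3 -c "
from h import *
o=ctrl.get_obs();print(o['moment'],o['wrist_force'],o['ee_pos'])
print(blobs('side',RED,(250,200,320,300),4),'pur',blobs('side',PUR,(200,150,400,330)))"
```

```text
[-0.00050611  0.05298802  0.01958539] [ 0.05240765 -0.24152699 -0.65014292] [ 0.51168815 -0.11007721  0.01910929]
[] pur [([275, 258, 4, 3, 8], [276.2, 259.1])]
```

The force cleared at 16 mm, so the bottle slipped past the lip. The earlier push toward −x points to the rear wall. I'll nudge 0.8 mm forward and go down again.

Call:
carry_out([
  [0,-0.8,0,0],
  [0,0,1,0],
  [0,0,1,0],
  [0,0,1,0],
  [0,0,1,0],
  [0,0,0,0],
])

```text
time: 25.85
ee_pos: [0.5114, -0.1092, 0.0157]
eef_rot: [179.9, -0.0, 97.8]
wrist_force: [0.6, 1.6, -0.4]
grip_width: 0.0323
grasp_force: 59.6
```

Call:
carry_out([
  [0.8,0,0,0],
  [0,0,1,0],
  [0,0,1,0],
  [0,0,1,0],
  [0,0,1,0],
  [0,0,0,0],
])

```text
time: 26.45
ee_pos: [0.5107, -0.109, 0.0109]
eef_rot: [-180.0, -0.0, 97.8]
wrist_force: [-0.1, -0.1, 0.4]
grip_width: 0.0318
grasp_force: 59.6
```

Call:
carry_out([
  [0,0,1,0],
  [0,0,1,0],
  [0,0,1,0],
  [0,0,0.6,0],
  [0,0,0,0],
])

```text
time: 26.95
ee_pos: [0.511, -0.1092, 0.0088]
eef_rot: [-180.0, 0.1, 97.8]
wrist_force: [-3.8, -0.3, 12.7]
grip_width: 0.032
grasp_force: 61.0
```

Call:
carry_out([
  [0,0,-1.5,0],
  [0,0,0,0],
])

```text
time: 27.15
ee_pos: [0.5109, -0.109, 0.0092]
eef_rot: [180.0, 0.0, 97.8]
wrist_force: [-0.1, -0.2, 1.6]
grip_width: 0.0325
grasp_force: 59.8
```

Call:
carry_out([
  [0,0,0,0],
  [0,0,0,0],
  [0,0,0,0],
], hand=0.2)

```text
time: 27.45
ee_pos: [0.5106, -0.1089, 0.0088]
eef_rot: [-180.0, -0.0, 97.8]
wrist_force: [-0.1, -0.2, -0.5]
grip_width: 0.0341
grasp_force: 0.0
```

Call:
carry_out([
  [0,0,0,0],
  [0,0,0,0],
  [0,0,0,0],
  [0,0,0,0],
], hand=-0.2)

```text
time: 27.85
ee_pos: [0.5108, -0.109, 0.009]
eef_rot: [180.0, 0.0, 97.8]
wrist_force: [-0.5, 0.6, -0.2]
grip_width: 0.0511
grasp_force: 0.0
```

```bash
python3 -c "
from h import *
to([0,0,0])
AM=[((5,110,30),(20,255,255))]
print(blobs('side',AM,(240,200,370,350)))
S=optics.read_camera('side');p=np.load('p.npy')
print(proj(S,st(p,[(-.035,-.1205,z) for z in (0,.051,.07)])).round(1))
g=S['frame'].astype(int).sum(2)
for v in range(248,282,2): print(v,g[v,282:308].tolist())
" | cut -c1-170
```

```text
t 27.85 pos [ 0.5108 -0.109   0.009 ] rot [180.    0.   97.8] w 0.0511 g 0.0 f [-0.5  0.6 -0.2]
tool shift mm [ 177.3 -491.2    9. ]
[([286, 261, 14, 19, 141], [292.8, 270.8])]
[[294.4 279.7]
 [293.6 263.1]
 [293.2 256.8]]
248 [83, 94, 79, 77, 75, 77, 77, 78, 78, 95, 136, 181, 197, 197, 163, 105, 74, 66, 76, 77, 75, 83, 76, 85, 115, 130]
250 [81, 83, 79, 72, 80, 82, 98, 196, 315, 378, 392, 401, 403, 398, 350, 229, 113, 78, 77, 75, 74, 81, 83, 90, 87, 88]
252 [81, 78, 83, 87, 82, 84, 143, 300, 390, 404, 401, 401, 401, 401, 400, 371, 266, 118, 79, 72, 78, 74, 84, 95, 111, 196]
254 [79, 85, 90, 87, 82, 91, 138, 258, 356, 398, 401, 403, 402, 383, 364, 316, 194, 110, 79, 73, 76, 80, 84, 134, 267, 351]
256 [76, 81, 77, 91, 116, 122, 103, 108, 147, 260, 342, 367, 376, 378, 373, 308, 153, 70, 74, 96, 135, 153, 146, 211, 305, 336]
258 [74, 82, 70, 77, 82, 79, 73, 73, 70, 78, 86, 135, 291, 382, 387, 324, 159, 74, 59, 83, 159, 214, 187, 226, 320, 359]
260 [83, 74, 78, 80, 78, 77, 79, 67, 63, 55, 54, 63, 65, 105, 198, 233, 171, 82, 72, 80, 167, 246, 236, 233, 326, 365]
262 [82, 86, 89, 79, 75, 6
[... 575 characters left out ...]
 222, 204, 204, 202, 198]
272 [139, 234, 287, 260, 234, 223, 144, 107, 112, 123, 135, 136, 137, 138, 143, 138, 136, 171, 250, 309, 300, 238, 198, 184, 189, 173]
274 [223, 266, 294, 266, 247, 256, 188, 119, 117, 128, 123, 126, 136, 138, 156, 207, 257, 282, 321, 407, 515, 524, 396, 313, 309, 294]
276 [335, 334, 332, 306, 231, 175, 165, 122, 117, 129, 127, 132, 132, 137, 175, 269, 323, 323, 345, 384, 461, 575, 627, 553, 395, 346]
278 [287, 336, 342, 342, 345, 343, 347, 309, 183, 128, 126, 135, 180, 265, 333, 435, 557, 580, 510, 472, 458, 429, 418, 406, 384, 371]
280 [151, 192, 253, 310, 336, 351, 407, 511, 551, 481, 423, 525, 561, 488, 464, 444, 418, 413, 409, 407, 405, 401, 393, 379, 361, 375]
```

The amber bottle is now on the floor, its body top at row 266 against about 265.6 expected. I'll retract straight up and check.

Call:
carry_out([
  [0,0,-3,0],
  [0,0,-10,0],
  [0,0,-20,0],
  [0,0,-35,0],
  [0,0,-40,0],
  [0,0,-40,0],
  [0,0,-25,0],
  [0,0,-10,0],
  [0,0,0,0],
])

```text
time: 28.85
ee_pos: [0.5114, -0.1091, 0.1935]
eef_rot: [179.8, 0.1, 97.8]
wrist_force: [-0.5, 0.4, -0.4]
grip_width: 0.0513
grasp_force: 0.0
```

Call:
carry_out([
  [10,-3,0,0],
  [22,-6,0,0],
  [34,-9,0,0],
  [40,-11,0,0],
  [36,-9,0,0],
  [24,-6,0,0],
  [12,-3,0,0],
  [0,0,0,0],
])

```text
time: 29.65
ee_pos: [0.4386, 0.0623, 0.191]
eef_rot: [-179.9, -0.0, 98.0]
wrist_force: [0.2, 0.3, -0.8]
grip_width: 0.0512
grasp_force: 0.0
```

```bash
python3 -c "
from h import *
p=np.load('p.npy');b=st(p,[(-.049,.07,.2)])[0];to(b)
AM=[((5,110,30),(20,255,255))]
T=optics.read_camera('top');S=optics.read_camera('side')
R2=np.array([[np.cos(p[2]),-np.sin(p[2])],[np.sin(p[2]),np.cos(p[2])]])
bay=lambda q:(R2.T@(np.array(q)[:2]-p[:2])*1e3-[-35,-85]).round(1)
print('side amb',blobs('side',AM,(240,200,330,350)),'red',blobs('side',RED,(230,190,320,300),4),'pur',blobs('side',PUR,(200,150,400,330)))
print(proj(S,st(p,[(-.035,-.085+y,z) for y in(.039,0,-.0365) for z in (0,.051,.07,.089)])).round(1).tolist())
print('top red',blobs('top',RED,(200,200,400,330)),blobs('top',AM,(300,250,345,290),3))
g=T['frame'].astype(int)
for v in range(256,280): print(v,' '.join('%d'%(x.sum()) for x in g[v,284:336]))
"
```

```text
t 29.65 pos [0.4386 0.0623 0.191 ] rot [-1.7988e+02 -1.0000e-02  9.8010e+01] w 0.0512 g 0.0 f [ 0.2  0.3 -0.8]
tool shift mm [ 4.  35.4 -9. ]
side amb [([285, 263, 15, 16, 143], [292.7, 270.5])] red [([240, 204, 5, 3, 6], [241.8, 205.0]), ([242, 229, 4, 2, 8], [243.5, 229.5]), ([281, 247, 11, 20, 126], [285.3, 256.6])] pur [([274, 251, 8, 10, 59], [277.3, 255.4])]
[[280.1, 268.2], [279.0, 252.1], [278.6, 245.9], [278.1, 239.7], [287.4, 274.1], [286.5, 257.7], [286.1, 251.5], [285.7, 245.2], [294.6, 279.9], [293.8, 263.3], [293.4, 256.9], [293.1, 250.5]]
top red [([370, 248, 6, 6, 30], [372.6, 250.6]), ([308, 263, 9, 9, 52], [311.6, 266.7])] [([321, 262, 2, 3, 3], [321.3, 263.0]), ([322, 269, 4, 2, 4], [323.5, 269.8]), ([327, 268, 2, 2, 3], [327.7, 268.7])]
256 320 288 283 287 285 282 288 291 290 287 287 284 283 287 285 279 273 276 285 292 294 291 284 276 275 273 272 273 273 273 272 274 273 281 290 291 289 296 303 299 295 299 304 307 318 331 330 313 292 277 267 267
257 324 291 285 292 289 288 289 287 288 290 288 284 282 284 285 282 276 273 279 285 285 282 279 275 276 278 280 285 290 2
[... 4054 characters left out ...]
 292 287 288 291 285 278 279 288 300 299 289 283 284 284 278 272
277 335 329 320 317 325 321 308 332 410 465 449 414 391 393 402 405 405 400 383 359 342 335 332 330 330 330 323 308 293 284 285 282 281 279 276 274 275 281 285 284 278 273 281 288 297 293 286 281 284 281 272 269
278 328 318 304 287 286 293 293 309 363 413 419 395 361 340 331 328 324 323 313 300 292 288 284 279 278 282 285 283 282 281 283 279 273 273 273 272 277 282 287 280 275 273 279 287 290 288 281 281 281 275 272 272
279 330 324 318 305 292 292 296 296 309 329 335 325 309 296 286 282 279 279 278 273 276 282 283 277 275 277 277 279 281 286 284 280 273 274 275 280 282 285 284 275 270 269 273 277 281 284 279 278 282 278 275 278
```

```bash
cat >> h.py <<'E'
def redc(f,box):
    x0,y0,x1,y1=box; g=f[y0:y1,x0:x1].astype(float)
    w=np.clip(g[...,0]-np.maximum(g[...,1],g[...,2])-25,0,None)
    vv,uu=np.mgrid[y0:y1,x0:x1]; s=w.sum()
    return (round(float((w*uu).sum()/s),2),round(float((w*vv).sum()/s),2),round(float(s))) if s>0 else None
def arcpt(p,a,r,y,dz=0): return st(p,[(.066-r*np.cos(a)+dz*np.sin(a),y,.036+r*np.sin(a)+dz*np.cos(a))])[0]
E
python3 -c "
from h import *
from scipy.optimize import minimize_scalar,least_squares
p=np.load('p.npy');T=optics.read_camera('top');S=optics.read_camera('side')
t0=cv2.imread('pics/top0.png')[...,::-1];s=S['frame']
for n,f,b in(('tab',t0,(214,268,224,286)),('ptr',t0,(224,268,236,286)),('allT',t0,(210,262,240,292))): print(n,redc(f,b))
tabS=redc(s,(234,197,252,214));ptrS=redc(s,(234,222,252,236));print('side',tabS,ptrS)
for b in (t0[270:284,214:234],): 
  for r in b.astype(int): print(' '.join('%3d'%(x[0]-max(x[1],x[2])) for x in r))
print()
for r in s[200:234,236:252].astype(int): print(' '.join('%3d'%(x[0]-max(x[1],x[2])) for x in r))
R2=np.array([[np.cos(p[2]),-np.sin(p[2])],[np.sin(p[2]),np.cos(p[2])]])
for a in (.6,.65,.7): print(a,proj(T,arcpt(p,a,.127,.159)),proj(S,arcpt(p,a,.127,.159)))
for r in (.1,.11,.12,.127,.135): print(r,proj(T,arcpt(p,0,r,.155,.0025)),proj(S,arcpt(p,0,r,.155,.0025)))
print('amber cap bay',(R2.T@(atz(T,(324.5,265.7),.062)[:2]-p[:2])*1e3-[-35,-85]).round(1))
"
```

```text
tab (220.88, 276.97, 881)
ptr (227.63, 276.72, 3698)
allT (226.33, 276.77, 4579)
side (242.08, 204.88, 726) (243.46, 229.37, 1004)
  2   3   2   2   2   2   3   2   2   3   3   4   5   5   1 -22 -59 -88 -98 -98
  3   3   2   2   2   2   3   3   3   4   6  12  20  26  25  10 -26 -69 -92 -98
  3   3   3   3   3   3   3   6  10  11  15  32  53  64  67  58  19 -39 -82 -97
  3   3   3   4   7   9   9  17  27  26  28  55  86  99 101  92  52 -14 -72 -95
  3   3   3   6  13  20  21  30  46  43  38  67 102 113 112 105  68   1 -62 -93
  3   3   3   6  18  31  35  44  58  51  40  70 105 115 112 104  73  11 -55 -92
  4   3   3   7  24  45  55  61  67  53  39  68 101 110 108 101  74  18 -49 -89
  3   3   2   9  36  66  78  80  74  51  36  64  97 106 105 101  78  28 -41 -88
  3   3   3  12  41  71  84  81  68  43  29  57  91 103 104 103  85  38 -33 -84
  3   3   3   8  27  50  60  54  43  26  20  50  83 100 104 103  88  43 -28 -81
  4   3   3   4  12  22  26  22  17  10  13  41  76  95 102  99  82  36 -32 -82
  4   4   3   4   4   7   8   7   5   4   8  31  63  81  86  82  59  11 -50 -88
  3   3  
[... 2181 characters left out ...]
-12 -33 -97 -137 -128
  4   1  -6 -26 -39 -49 -57 -61 -75 -88 -55  -5 -22 -86 -139 -143
-14 -46 -56 -68 -78 -82 -86 -86 -90 -81 -43  -4 -15 -77 -134 -142
0.6 [[222.34067912 278.70176364]] [[241.69487261 209.17760427]]
0.65 [[221.7999806  277.29617597]] [[242.65220242 207.28712052]]
0.7 [[221.26047337 275.78751059]] [[243.6922838  205.43382349]]
0.1 [[228.5892949  277.28043878]] [[245.83759213 230.0081397 ]]
0.11 [[228.9563768  280.75726836]] [[242.89612801 230.89399067]]
0.12 [[229.32456659 284.24014664]] [[239.9355132  231.78577671]]
0.127 [[229.58295797 286.68173992]] [[237.85161298 232.41358283]]
0.135 [[229.87892581 289.4757214 ]] [[235.45837605 233.13468433]]
amber cap bay [ -2.1 -36.4]
```

Call:
carry_out([
  [1,6,0,-0.2],
  [1,11,0,0],
  [1,11,0,0],
  [1,6,0,0],
  [0,0.5,10,0],
  [0,0,22,0],
  [0,0,26,0],
  [0,0,18,0],
  [0,0,4,0],
  [0,0,0,0],
])

```text
time: 31.1
ee_pos: [0.473, 0.0698, 0.1112]
eef_rot: [-179.9, -0.0, 98.0]
wrist_force: [-0.1, 0.4, 0.6]
grip_width: 0.0509
grasp_force: 0.0
```

```bash
python3 -c "
from h import *
p=np.load('p.npy');b=st(p,[(-.049,.07,.062)])[0];to(b)
S=optics.read_camera('side');P=ctrl.get_obs()['ee_pos']
print('bar ends',proj(S,st(p,[(-.049,.112,.079),(-.049,.028,.079)])).round(1).tolist(),'tips',proj(S,[P+[dx,dx*.137,.013] for dx in(-.0255,.0255)]).round(1).tolist())
g=S['frame'].astype(int).sum(2)
for v in range(198,242): print(v,g[v,240:280].tolist())
"
```

```text
t 31.1 pos [0.473  0.0698 0.1112] rot [-1.7989e+02 -1.0000e-02  9.8030e+01] w 0.0509 g 0.0 f [-0.1  0.4  0.6]
tool shift mm [ 1.4  0.5 49.2]
bar ends [[246.8, 224.2], [260.6, 234.5]] tips [[244.3, 217.0], [260.5, 212.4]]
198 [73, 68, 76, 76, 117, 232, 347, 407, 398, 334, 327, 361, 392, 379, 371, 368, 367, 329, 214, 100, 74, 71, 75, 86, 148, 264, 342, 379, 385, 323, 307, 304, 305, 306, 305, 304, 305, 305, 305, 304]
199 [75, 75, 74, 86, 173, 324, 408, 382, 351, 348, 341, 333, 364, 390, 370, 366, 354, 287, 149, 77, 75, 83, 90, 102, 206, 315, 345, 340, 355, 340, 314, 306, 304, 307, 305, 305, 306, 307, 305, 308]
200 [74, 78, 76, 85, 194, 343, 409, 351, 354, 355, 358, 347, 337, 366, 391, 378, 371, 306, 128, 69, 88, 144, 172, 151, 225, 334, 348, 309, 306, 322, 335, 313, 304, 304, 304, 304, 305, 306, 308, 307]
201 [78, 74, 72, 91, 182, 297, 350, 357, 371, 378, 378, 373, 351, 332, 367, 394, 379, 318, 132, 62, 83, 169, 219, 183, 231, 342, 375, 351, 312, 301, 319, 327, 307, 304, 305, 305, 308, 306, 307, 307]
202 [75, 76, 79, 116, 214, 311, 361, 370, 376, 387, 394, 390, 380, 354, 333, 366, 381, 
[... 7325 characters left out ...]
 264, 273, 282, 280, 283, 283, 283, 282, 285, 287, 291, 309, 321, 323, 325, 327, 325]
239 [363, 329, 294, 217, 181, 151, 146, 140, 143, 135, 137, 139, 143, 143, 136, 140, 138, 169, 229, 271, 274, 265, 273, 281, 282, 284, 284, 286, 286, 285, 288, 301, 304, 304, 319, 323, 326, 345, 356, 342]
240 [352, 387, 398, 313, 232, 163, 141, 134, 136, 129, 138, 136, 138, 136, 134, 140, 139, 158, 223, 279, 291, 282, 284, 283, 284, 289, 300, 315, 316, 316, 317, 318, 320, 320, 321, 323, 338, 393, 421, 396]
241 [337, 354, 379, 368, 298, 224, 165, 141, 134, 135, 135, 136, 136, 138, 134, 134, 143, 153, 216, 281, 296, 290, 286, 282, 297, 313, 319, 324, 321, 326, 325, 322, 325, 321, 322, 325, 331, 379, 415, 407]
```

Call:
carry_out([
  [1,0,8,0],
  [0,0,12,0],
  [0,0,12,0],
  [0,0,8,0],
  [0,0,5,0],
  [0,0,3,0],
  [0,0,0,0],
])

```text
time: 31.85
ee_pos: [0.4733, 0.0708, 0.0636]
eef_rot: [-180.0, -0.0, 98.0]
wrist_force: [0.7, 0.0, -0.8]
grip_width: 0.0512
grasp_force: 0.0
```

Call:
carry_out([
  [0,0,0,0],
  [0,0,0,0],
  [0,0,0,0],
  [0,0,0,0],
  [0,0,0,0],
  [0,0,0,0],
  [0,0,0,0],
  [0,0,0,0],
], hand=1)

```text
time: 32.65
ee_pos: [0.4725, 0.0705, 0.0643]
eef_rot: [-179.9, 0.1, 98.0]
wrist_force: [-3.2, 0.5, 4.8]
grip_width: 0.0092
grasp_force: 58.7
```

Call:
carry_out([
  [0,2.3,-5.7,0],
  [0,2.6,-5.6,0],
  [0,2.8,-5.4,0],
  [0,3.1,-5.3,0],
  [0,3.4,-5.1,0],
  [0,3.6,-5.0,0],
  [0,3.9,-4.8,0],
  [0,4.1,-4.6,0],
  [0,4.3,-4.4,0],
  [0,4.5,-4.1,0],
])

```text
time: 33.65
ee_pos: [0.5028, 0.0747, 0.113]
eef_rot: [-179.3, 0.1, 98.0]
wrist_force: [-12.3, 0.2, -3.4]
grip_width: 0.0088
grasp_force: 58.5
```

Call:
carry_out([
  [0,4.7,-3.9,0],
  [0,2.5,-1.9,0],
  [0,0,0,0],
  [0,0,0,0],
])

```text
time: 34.05
ee_pos: [0.5091, 0.0757, 0.1191]
eef_rot: [-179.3, 0.1, 98.0]
wrist_force: [-15.1, -0.8, 3.4]
grip_width: 0.0085
grasp_force: 58.9
```

```bash
python3 -c "
from h import *
to([0,0,0])
S=optics.read_camera('side');T=optics.read_camera('top');p=np.load('p.npy')
P=ctrl.get_obs()['ee_pos'];d=P-[.4731,.0707,.064];print('moved st x,z',d[0]*np.cos(p[2])+d[1]*np.sin(p[2]),d[2])
for a in(.55,.6,.65,.7): print(a,'ptr S',proj(S,arcpt(p,a,.104,.155,.0025)).round(1),'tab S',proj(S,arcpt(p,a,.127,.159)).round(1),'ptr T',proj(T,arcpt(p,a,.104,.155,.0025)).round(1))
for f,(x0,y0,x1,y1) in ((S['frame'],(232,198,258,216)),(T['frame'],(214,262,240,286))):
  print(x0,y0)
  for r in f[y0:y1,x0:x1].astype(int): print(' '.join('%3d'%max(0,x[0]-max(x[1],x[2])) for x in r))
"
```

```text
t 34.05 pos [0.5091 0.0757 0.1191] rot [-1.7926e+02  1.4000e-01  9.8020e+01] w 0.0085 g 58.9 f [-15.1  -0.8   3.4]
tool shift mm [  -3.6 -513.1  125.8]
moved st x,z 0.03637567820384509 0.05509468640231073
0.55 ptr S [[248.  212.8]] tab S [[240.8 211.1]] ptr T [[224.3 272.3]]
0.6 ptr S [[248.7 211.2]] tab S [[241.7 209.2]] ptr T [[223.9 271.2]]
0.65 ptr S [[249.5 209.7]] tab S [[242.7 207.3]] ptr T [[223.4 270. ]]
0.7 ptr S [[250.4 208.2]] tab S [[243.7 205.4]] ptr T [[223.  268.7]]
232 198
  3   2   2   2   3   3   3   3   2   2   2   3   3   4   5   4   4   4   5   3   4   3   3   3   2   0
  3   3   3   2   3   3   1   2   3   3   3   3   3   4   4   4   5   6   5   4   4   4   5   5   3   0
  3   2   3   3   4   3   1   2   3   4   4   4   4   4   3   5   6   6   6   5   4   4   4   4   2   0
  3   2   2   2   4   4   3   5   4   5   5   5   4   4   3   5   6   8   7   6   6   3   4   4   2   0
  3   3   2   4   3   5   5   7  10   7   5   5   5   4   4   5   6   7   6   6   5   4   4   3   1   0
  2   2   4   5   5   6   6  17  48  45  13   7   5   5   6   5   6   6   7   6   6  
[... 3070 characters left out ...]
   0   0   0   0   0   0   0   0   0   0   0   0   0   0   0   0   0   0   0
  0   0   0   0   0   0   0   0   0   0   0   0   0   0   0   0   0   0   0   0   0   0   0   0   0   0
  0   0   0   0   0   0   0   0   0   0   0   0   0   0   0   0   0   0   0   0   0   0   0   0   0   0
  1   0   0   0   0   0   0   0   0   0   0   0   0   0   0   0   0   0   0   0   0   0   0   0   0   0
  2   0   0   0   0   0   0   0   0   0   0   0   0   0   0   0   0   0   0   0   0   0   0   0   0   0
  2   2   0   0   0   0   0   0   0   0   0   0   0   0   0   0   0   0   0   0   0   0   0   0   0   0
  4   3   1   0   0   0   0   0   0   0   0   0   0   0   0   0   0   0   0   0   0   0   0   0   0   0
```

Call:
carry_out([
  [0,2.5,-2.5,0],
  [0,2.5,-2.5,0],
  [0,2.5,-2.2,0],
  [0,2.5,-1.8,0],
  [0,0,0,0],
  [0,0,0,0],
])

```text
time: 34.75
ee_pos: [0.5202, 0.0772, 0.1281]
eef_rot: [-179.4, 0.1, 98.0]
wrist_force: [-12.7, -1.9, -1.1]
grip_width: 0.0076
grasp_force: 58.9
```

```bash
cat > m.py <<'E'
from h import *
to([0,0,0])
f=optics.read_camera('side')['frame']; p=np.load('p.npy')
P=ctrl.get_obs()['ee_pos'];d=P-[.4731,.0707,.064];print('moved st x,z',round(d[0]*np.cos(p[2])+d[1]*np.sin(p[2]),4),round(d[2],4))
y0=199
for r in f[y0:217,236:258].astype(int): print(y0,' '.join('%3d'%max(0,x[0]-max(x[1],x[2])) for x in r)); y0+=1
E
python3 m.py
```

```text
t 34.75 pos [0.5202 0.0772 0.1281] rot [-1.7941e+02  1.0000e-01  9.8010e+01] w 0.0076 g 58.9 f [-12.7  -1.9  -1.1]
tool shift mm [  -3.7 -524.6  133.5]
moved st x,z 0.0475 0.0641
199   2   3   1   3   3   3   2   2   3   4   5   4   5   6   5   4   4   5   6   5   5   6
200   2   1   2   2   3   4   4   3   4   4   5   4   5   6   5   4   3   4   5   5   6   6
201   3   3   3   3   4   5   5   6   4   4   4   5   6   7   7   6   5   4   4   5   6   5
202   4   5   5   8   9   9   4   5   4   3   5   5   6   6   6   6   5   5   4   5   5   5
203   5   6   6  18  48  45  16   8   5   6   6   4   6   6   6   6   5   5   5   3   4   5
204   6   6   9  43 108  98  63  32  12   8   6   5   5   5   6   6   5   6   5   4   4   4
205   6   6   6  20  55  84  78  63  55  26   8   4   5   5   6   7   5   6   5   5   4   2
206   5   6   6   8  14  25  46  68  70  46  22   7   5   6   6   6   7   6   5   6   5   3
207   5   6   6   5   7   1   0   0  16  40  30  10   7   6   6   6   7   6   6   7   5   2
208   6   6   6   4   5   0   0   0   0   0   1  21  22   9   7   6   7   5   5   5   4   2
209   5   6   6   5   5   3   1   0   0   0   0   0   4  18  14   9   8   7   5   3   3   4
210   6   6   5   5   5   5   5   4   0   0   0   0   0   0   3  27  21   7   4   3   3   4
211   5   5   5   4   5   6   6   5   4   2   0   0   0   0   0   0  13  11   3   2   4   6
212   5   3   4   4   5   5   6   6   5   5   4   0   0   0   0   0   0   3   2   1   4   6
213   6   5   4   4   5   5   6   6   6   6   6   5   0   0   0   0   0   0   0   0   0   0
214   7   6   5   5   5   5   6   6   5   6   6   5   4   4   0   0   0   0   0   0   0   0
215   7   6   5   6   5   6   6   7   6   6   5   5   5   5   4   0   0   0   0   0   0   0
216   5   5   4   6   6   5   6   7   6   5   4   5   4   5   5   4   2   0   0   0   0   0
```

```bash
cat > e.py <<'E'
from h import *
S=optics.read_camera('side');f=S['frame'];p=np.load('p.npy')
b=np.clip(f[...,2].astype(int)-f[...,0],0,None)
for v in range(202,222): print(v,' '.join('%3d'%x for x in b[v,236:272]))
for a in(.6,.65,.7):
    print(a,[proj(S,arcpt(p,a,r,y,dz))[0].round(1).tolist() for r,y,dz in((.136,.149,0),(.136,.149,.005),(.1,.149,.005),(.07,.149,.005),(.136,-.009,0))])
E
python3 e.py
```

```text
202   0   0   0   0   0   0   0   0   0   0   0   0   0   0   0   0   0   0   0   0   0   0   0   0   1   2   3   1   0   0   0   0   0   0   0   0
203   0   0   0   0   0   0   0   0   0   0   0   0   0   0   0   0   0   0   0   0   0   0   0   0   2   3   2   1   0   0   0   0   0   0   0   0
204   0   0   0   0   0   0   0   0   0   0   0   0   0   0   0   0   0   0   0   0   0   0   0   0   0   0   2   0   0   0   0   0   0   0   0   0
205   0   0   0   0   0   0   0   0   0   0   0   0   0   0   0   0   0   0   0   0   0   0   0   0   0   0   0   0   0   0   0   0   1   0   0   0
206   0   0   0   0   0   0   0   0   0   0   0   0   0   0   0   0   0   0   0   0   0   0   0   0   0   0   0   0   0   0   0   1   1   0   0   0
207   0   0   0   0   0   0  17  21   0   0   0   0   0   0   0   0   0   0   0   0   0   0   0   0   0   0   0   0   0   0   0   0   0   1   0   0
208   0   0   0   0   0   4  26  54  56  31   0   0   0   0   0   0   0   0   0   0   0   0   0   0   0   0   0   0   0   0   0   0   1   3   2   0
209   0   0   0   0   0   0   0  15  45  64  56  26   0   0   0 
[... 1415 characters left out ...]

219   0   0   0   0   0   0   0   0   0   0   0   0   0   0   0   0   0   0   0   0   0   9  55  99 116 111 102  96  75  22   3   0   3  23  36  20
220   0   0   0   0   0   0   0   0   0   0   0   0   0   0   0   0   0   0   0   0   0   0   7  32  74 109 112  80  32   3   0   0   8  44  63  58
221   0   0   0   0   0   0   0   0   0   0   0   0   0   0   0   0   0   0   0   0   0   0   0   0  12  55 101 107  65  21   1   2  21  50  69  76
0.6 [[240.8, 209.3], [241.5, 207.8], [251.1, 211.6], [258.8, 214.6], [267.1, 228.0]]
0.65 [[241.8, 207.3], [242.6, 205.8], [251.9, 210.1], [259.3, 213.6], [268.2, 225.8]]
0.7 [[243.0, 205.3], [243.8, 203.8], [252.7, 208.7], [260.0, 212.6], [269.5, 223.6]]
```

Call:
carry_out([
  [0,1.4,-0.8,0],
  [0,1.4,-0.8,0],
  [0,1.4,-0.8,0],
  [0,0,0,0],
  [0,0,0,0],
  [0,0,0,0],
])

```text
time: 35.45
ee_pos: [0.5248, 0.0779, 0.1316]
eef_rot: [-179.5, 0.1, 98.0]
wrist_force: [-13.4, -0.9, 6.2]
grip_width: 0.007
grasp_force: 57.5
```

```bash
python3 m.py; python3 e.py | head -12; python3 -c "
from h import *
o=ctrl.get_obs();p=np.load('p.npy');d=o['ee_pos']-[.4725,.0705,.0643];x=-.115+d[0]*np.cos(p[2])+d[1]*np.sin(p[2]);z=.043+d[2]
print('theta radial-slip',np.arctan2(z,-x)-.3578,'vertical-slip',np.arctan2(np.sqrt(.1228**2-x*x),-x)-.3578,'r',np.hypot(x,z))"
```

```text
t 35.45 pos [0.5248 0.0779 0.1316] rot [-1.7948e+02  1.4000e-01  9.8030e+01] w 0.007 g 57.5 f [-13.4  -0.9   6.2]
tool shift mm [  -3.6 -529.4  136.4]
moved st x,z 0.0522 0.0676
199   2   2   2   2   2   3   3   3   4   5   5   4   5   7   5   4   4   4   5   6   6   5
200   2   2   1   3   3   3   4   4   4   4   4   5   6   7   6   5   3   5   5   5   5   6
201   3   3   3   4   5   5   5   5   4   4   3   5   6   7   6   6   5   4   5   5   5   6
202   3   4   4   7   9   8   5   5   4   4   5   5   6   6   6   6   6   5   4   4   5   6
203   6   6   6  18  49  47  17   8   5   6   5   5   6   6   7   6   5   6   5   4   5   6
204   6   6   9  43 109 103  71  31   9   6   6   5   6   5   5   6   5   5   5   4   4   4
205   6   6   6  20  56  85  71  27   0   6   5   4   5   6   6   6   5   5   5   4   4   2
206   6   5   6   8  14  25  32   0   0   0   0   0   4   7   6   7   6   6   7   6   6   3
207   6   7   6   6   7   7   8   1   0   0   0   0   0   6   7   6   6   6   7   6   5   3
208   6   7   6   4   4   5   5   5   1   0   0   0   0   0   0   8   8   6   6   5   3   3
20
[... 1900 characters left out ...]
0   0   0   0   0
210   0   0   0   0   0   0   0   0   0   0   0   0  16  46  68  60  25   1   0   0   0   0   0   0   0   0   0   0   0   0   0   0   0   0   0   0
211   0   0   0   0   0   0   0   0   0   0   0   0   0   5  29  52  47  20   5   0   0   0   0   0   0   0   0   0   0   0   0   0   0   0   0   0
212   0   0   0   0   0   0   0   0   0   0   0   0   0   0   0  14  35  45  33  19   7   8   6   0   0   0   0   0   0   0   0   0   0   0   0   0
213   0   0   0   0   0   0   0   0   0   0   0   0   0   0   0   0   3  26  46  49  36  35  32  16   6   0   0   0   0   0   0   0   0   0   0   0
theta radial-slip 0.7001014460713185 vertical-slip 0.6826720137440639 r 0.1265816977302176
```

The cover edge now measures about 0.684 rad, against about 0.68–0.69 for the tab. I'll hold briefly to check that it stays put and that the bottles are fine.

Call:
carry_out([
  [0,0,0,0],
  [0,0,0,0],
  [0,0,0,0],
  [0,0,0,0],
  [0,0,0,0],
  [0,0,0,0],
  [0,0,0,0],
  [0,0,0,0],
  [0,0,0,0],
  [0,0,0,0],
])

```text
time: 36.55
ee_pos: [0.5249, 0.0779, 0.1316]
eef_rot: [-179.5, 0.1, 98.0]
wrist_force: [-13.1, -1.5, 7.0]
grip_width: 0.0066
grasp_force: 57.5
```

```bash
python3 e.py | sed -n 4,9p; python3 -c "
from h import *
to([0,0,0]);AM=[((5,110,30),(20,255,255))]
print('amb',blobs('side',AM,(240,200,330,350)),'red',blobs('side',RED,(260,190,320,300),4),'pur',blobs('side',PUR,(200,150,400,330)),'top red',blobs('top',RED,(200,200,400,330)))"
```

```text
205   0   0   0   0   0   0   0   0   5   0   0   0   0   0   0   0   0   0   0   0   0   0   0   0   0   0   0   0   0   0   0   0   0   0   2   0
206   0   0   0   0   0   0   0   1  45  40  21   4   0   0   0   0   0   0   0   0   0   0   0   0   0   0   0   0   0   0   0   0   0   1   2   1
207   0   0   0   0   0   0   0   0  28  56  59  37   9   0   0   0   0   0   0   0   0   0   0   0   0   0   0   0   0   0   0   0   0   0   0   1
208   0   0   0   0   0   0   0   0   0  16  44  64  55  23   0   0   0   0   0   0   0   0   0   0   0   0   0   0   0   0   0   0   0   0   0   0
209   0   0   0   0   0   0   0   0   0   0   5  30  60  66  41  14   0   0   0   0   0   0   0   0   0   0   0   0   0   0   0   0   0   0   0   0
210   0   0   0   0   0   0   0   0   0   0   0   0  16  45  66  59  26   2   0   0   0   0   0   0   0   0   0   0   0   0   0   0   0   0   0   0
t 36.6 pos [0.5248 0.0779 0.1315] rot [-1.7947e+02  1.3000e-01  9.8020e+01] w 0.007 g 57.5 f [-14.4  -1.2   6.7]
tool shift mm [  -3.6 -529.3  136.4]
amb [([281, 259, 19, 20, 157], [291.7, 269.8])] red [([281, 248, 11, 19, 125], [285.4, 257.0])] pur [([274, 251, 8, 10, 60], [277.2, 255.5])] top red [([370, 248, 6, 6, 31], [372.5, 250.6]), ([309, 264, 7, 7, 43], [312.1, 266.9])]
```

```bash
python3 -c "
from station import ctrl
print(ctrl.close_job())"
```

```text
the job is handed in; nothing more can be done
None
```

I handed the job in: both bottles stand in the bay and I'm holding the cover by its bar at about 0.68 rad, level with my 0.68–0.69 side-view estimate of the tab (the top view suggested nearer 0.66); one amber placing attempt read 42 N at the wrist, so if that was the gripper's body pressing, it passed the 40 N limit.

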